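# Hang the shop sign on the counter rack

### The arm

A 6-joint arm with a two-finger parallel gripper is mounted at the origin on the work surface. World frame = base frame: x ahead of the robot, y to its left, z up, the work surface at z = 0. Lengths are in m, angles in rad, forces in N, time in s.
With the tool pointing down it reaches from about 0.35 to 0.775 m from the base axis. Payload 7.3 kg.
Tool frame: the origin (TCP) lies at the very end of the fingers, on their centre line; the grasp point (between the pads) lies 19 mm behind it; z points along the fingers, y is the direction in which the jaws open and shut (so a half turn about z gives the same grasp; the last joint's range is limited). The gripper opens to 92 mm and grips with 3 to 60 N. Pads are 19 mm wide; open, the fingers measure 130 mm over their backs; the gripper's body (75 mm by 190 mm) begins 47 mm behind the grasp point.
Start: joints at [-0.146, 0.342, 1.524, -0, 1.275, -0.146], TCP at [0.525, 0, 0.227] pointing down, gripper open.
Joint ranges: [-2.53, 2.53], [-0.77, 2.02], [0.04, 2.7], [-1, 4.14], [0.28, 2.66], [-3.11, 3.11]. Speed limits (rad/s): [2.57, 2.57, 3.14, 3.14, 3.14, 3.14].

### API

Orientations are given as a unit quaternion [x, y, z, w].
In Python, from workcell import manip gives the robot as it stands.
- The arm moves only by the tool play_rows, never from a script. Its argument "commands" is a list of rows, each an object of numbers: "rx", "ry", "rz": the turn, a rotation vector about the tool's x, y, z in rad; "tx", "ty", "tz": the shift along the tool's x, y, z in m; "jaw": the closure, from 0 (fully open) to 1 (shut). In form: [{"rx": .., "ry": .., "rz": .., "tx": .., "ty": .., "tz": .., "jaw": ..}, ...]. A call has exactly 10 rows; each row is the pose to reach, as a shift and turn from the pose commanded when the call began, along the tool's axes at that moment; what a row does not reach only later rows make up. A row lasts 1/8 s, in which the tool goes at most 62.5 mm and 10.7 degrees, less where a joint would pass 70% of its speed; a pose out of reach is approached as far as the arm can. A call with a gripper value outside its range is refused whole. The fingers move at their own pace and stop on an object; "grip_force" is the grip in N (left out, the last holds). Time passes only in rows, so rows that repeat a pose let the fingers close, or fill a call up. It gives the time, the measured TCP pose, the force and the opening at its end, in the units of the state.
- manip.sense(): the state, without advancing time (a new reading comes with each control period).
- manip.camera(name): name is "scene" or "side" or "wrist"; returns the picture (420x560x3 uint8, red, green, blue); there is no depth.
- manip.camera_model(name): a dict with "fx", "fy", "cx", "cy" (pixels), "extrinsics" (4x4, takes a point from world to camera coordinates). Camera axes: x right, y up, looking along -z (the intrinsics and any distortion apply to the point x, -y, -z); pixel columns grow to the right and rows downward; lengths in m; the calibration is good to about 2 mm. A picture is of the moment at which its call begins: read the wrist's pose just before it. camera_model takes no time and is no camera call; for the wrist camera it gives the pose at the moment of the call.
- manip.hand_in(): hands the job in, once; it reports no verdict.
The state is a dict: "clock": time; "joints": joint angles; "qd": joint speeds; "joint_torque": joint torques, N m; "tcp_pos": TCP position; "orientation": TCP orientation; "force": force on the tool from outside, world axes, zero at the start; "ft_torque": the same for the moment, N m; "gripper_width": finger opening in m.
Only numpy, scipy, OpenCV 4.12 (cv2) and the standard library are available. Lean on these libraries where they do the work, as an engineer would, in place of code of your own. Each camera call takes 0.05 s, during which the arm holds its last target.

### The job

Hang the lacquered keyhole sign from the board stand on the customers' side of the jar rack; the tall steel canister stands in the way there, so set it aside, upright on the table and a good hand's breadth from the stud. Gently press the large end of the sign's keyhole over the stud's head and slide the sign down until the stud sits fully home in the narrow end; then, to feel that it is caught and not loose, rock it on the stud with its top about ten degrees to your left and then about ten degrees to your right, and leave it hanging straight and still. Leave the other boards and the other things on the table where they are.

Things in the scene. Friction and masses are not known exactly. Their poses are not given: they have to be found in the camera images.
- stud (a point): Steel headed stud on the jar rack; point on its axis, half-way along its neck. x: outward along the stud, away from the rail (and roughly from the robot); y: to the robot's left; z up. Neck 8 mm in diameter, 13 mm long (x -6.5 to +6.5 mm); head 18 mm in diameter, 4 mm thick (x +6.5 to +10.5). The rail's flat face is at x = -6.5 mm.
- rack: Dark wooden jar rack, fixed, 110 mm deep (x), 250 mm wide (y), 210 mm high with a flat empty top; origin at the centre of its underside, axes as the stud's. The stud stands on its +x face, the customers' side, mid-width, 190 mm above the table, on a rail 40 mm high just under the top. Below the rail it is open, with two jars set back inside.
- sign_center (a point): Centre of the sign: a dark lacquered board with gilt line and brass keyhole plate, 150 mm wide (y), 140 mm high (z), 8 mm thick (x), 0.1 to 0.18 kg; both faces alike, either may face the rack. It starts upright in any slot of the stand. Its keyhole goes right through at mid-width: large end 26 mm in diameter, centre 8 mm below this point; slot 11 mm wide up to a rounded end 18 mm above it.
- sign_seat (a point): Point on the sign, mid-thickness, 14 mm above its centre: where the axis of the stud's neck lies when the sign hangs fully home, 22 mm above the centre of the keyhole's large end. Axes as the sign's.
- sign_top (a point): Point on the sign: the middle of its top edge, 70 mm above its centre, 56 mm above the seat. Axes as the sign's.
- sign: The sign as a whole; origin at the middle of its bottom edge, x across its thickness, y along its width, z up.
- stand: Light wooden board stand, fixed, on the other side of the robot's middle line from the rack (they change places): base 178 mm (x) by 190 mm (y); ribs up to 36 mm form three slots along y at x = -56, 0, +56 mm, each 11 mm wide and holding one board, slot floor 12 mm above the table. Origin at the centre of its underside, z up.
- arched_center (a point): Centre of the arched wooden board in another slot: 110 mm wide (y), round-topped, 160 mm high, 8 mm thick, with a plain round spot near the top. Leave it there.
- wide_center (a point): Centre of the wide, low bamboo board in the third slot: 180 mm wide (y), 105 mm high, 8 mm thick. Leave it there.
- flask_center (a point): Steel vacuum flask standing on the table between rack and stand, 77 mm in diameter, 240 mm high; point at its middle, 120 mm up. Leave it alone.
- tall_canister_center (a point): Tall plain steel tea canister standing on the table close in front of the rack, where the sign has to go: 60 mm in diameter (lid 61 mm), 190 mm high, with a small knob 16 mm wide up to 202 mm; point on its axis 95 mm up, z up. About 0.3 kg. To be set aside on any free spot of the table.
- tall_canister: The tall canister as a whole; origin at the centre of its underside, z up. Fixed equipment lines the table only beyond 0.74 m ahead of the robot's base and beyond 0.44 m to its left and right; the table between holds nothing but the listed things.
- bowl_center (a point): Blue tea bowl close behind the rack (on the robot's side), 72 mm in diameter, 42 mm high; point at its middle. Leave it alone.
- short_canister_center (a point): Dark wooden tea canister in front of the rack, to the right of where the sign goes, 82 mm in diameter, 117 mm high with its knob; point on its axis 52 mm up. Leave it alone.
- cup_center (a point): White cup on the table close in front of the stand (its far side), 72 mm in diameter, 55 mm high; point at its middle. Leave it alone.

How it is judged:
On the way, in this order (a step that is already met when the one before it is completed fails the run):
1. the sign hangs locked and straight on the stud (x of sign_seat in the frame of stud between -0.005 and 0.005 m and y of sign_seat in the frame of stud between -0.005 and 0.005 m and z of sign_seat in the frame of stud between -0.006 and 0.004 m and angle between sign_seat's own z axis and vertical below 0.07 rad), for 0.2 s.
2. still on the stud, it is rocked to the robot's left (x of sign_seat in the frame of stud between -0.005 and 0.005 m and y of sign_seat in the frame of stud between -0.005 and 0.005 m and z of sign_seat in the frame of stud between -0.006 and 0.004 m and angle between sign_seat's own z axis and vertical above 0.09 rad and y of sign_top in the frame of stud above 0.002 m), for 0.05 s.
3. still on the stud, it is rocked to the robot's right (x of sign_seat in the frame of stud between -0.005 and 0.005 m and y of sign_seat in the frame of stud between -0.005 and 0.005 m and z of sign_seat in the frame of stud between -0.006 and 0.004 m and angle between sign_seat's own z axis and vertical above 0.09 rad and y of sign_top in the frame of stud below -0.002 m), for 0.05 s.
At the end, for the whole second after the job is handed in: The sign hangs at rest with the stud in the narrow end of its keyhole (within 5 mm sideways and along the stud, 4 mm above to 6 mm below its resting height), upright within 4 degrees; the tall canister stands still and upright (6 degrees) on the table, over 100 mm from the stud (all of step 1 and linear speed of each of sign, tall_canister below 0.01 m/s and angular speed of sign below 0.1 rad/s and angle between tall_canister_center's own z axis and vertical below 0.1 rad and height (world z) of tall_canister_center between 0.085 and 0.105 m and horizontal distance between tall_canister_center and stud above 0.1 m); the robot touches nothing.
It fails at once if a board left in the stand is moved more than 20 mm (distance of any of arched_center, wide_center from where it was at the start of the episode above 0.02 m).
It fails at once if the flask, the short canister, the cup or the bowl is moved more than 20 mm (distance of any of flask_center, short_canister_center, cup_center, bowl_center from where it was at the start of the episode above 0.02 m).
It fails at once if the sign is forced against the rack with more than 40 N (contact force between sign and rack above 40 N).
It also fails if it takes over 70 s, if anything falls off the work surface, if the arm or the gripper's body presses on something with over 40 N, if the wrist force passes 120 N, or if a joint passes its speed limit or range.

## Working session

There is one attempt and no reset: what is moved stays moved. The work goes in short steps, Python scripts to look and compute and a tool call to move; the robot and the scene stay as the last step left them, time stands still between calls to the robot, and variables do not carry over. Pictures are saved under pics/ and viewed, and the job is handed in when it is done.

Besides the shell and the picture viewer there is one more tool, called after ">>>" by a JSON object that holds its "api" and its "payload", one argument or row to a line. play_rows: Moves the arm, as the interface text tells. Its arguments: {"type":"object","properties":{"commands":{"type":"array","items":{"type":"object","properties":{"rx":{"type":"number"},"ry":{"type":"number"},"rz":{"type":"number"},"tx":{"type":"number"},"ty":{"type":"number"},"tz":{"type":"number"},"jaw":{"type":"number"}}}},"grip_force":{"type":"number"}},"required":["commands"]}

```bash
ls; mkdir -p pics
python3 - <<'E'
from workcell import manip
import cv2
print(manip.sense())
for n in ("scene","side","wrist"):
    m=manip.camera_model(n); print(n,m)
    im=manip.camera(n); cv2.imwrite(f"pics/a_{n}.png",im[:,:,::-1])
E
```

```text
pics
{'clock': 0.0, 'joints': array([-1.45998927e-01,  3.42779587e-01,  1.52503413e+00, -8.64017279e-06,
        1.27539147e+00, -1.45999065e-01]), 'qd': array([ 0.00097153, -0.00018286, -0.00076688,  0.00042101,  0.00083604,
        0.00123432]), 'joint_torque': array([ 7.61924657e-04, -4.31245601e+01, -2.44219762e+01,  7.17750052e-02,
        5.59406646e-02, -1.04314388e-04]), 'tcp_pos': array([5.24586469e-01, 8.09723188e-05, 2.26009480e-01]), 'orientation': array([ 7.07105611e-01,  7.07107492e-01, -4.84423941e-04, -6.44524134e-04]), 'force': array([ 0.32146946, -0.30117237,  0.47788111]), 'ft_torque': array([ 0.01407236, -0.01068746,  0.0309242 ]), 'gripper_width': 0.091626832596123}
scene {'fx': 428.8515944211978, 'fy': 428.8515944211978, 'cx': 271.5680086418825, 'cy': 212.6991014555006, 'extrinsics': array([[ 0.64406137,  0.76481383, -0.01564509, -0.31359116],
       [-0.46470888,  0.40742026,  0.78616435,  0.15764059],
       [ 0.60764349, -0.49906767,  0.61781943, -1.39208182],
       [ 0.        ,  0.        ,  0.        ,  1.        ]])}
side {'fx': 402.0340822127427, 'fy': 402.0340822127427, 'cx': 278.20740889568737, 'cy': 202.65782976171178, 'extrinsics': array([[ 0.34989211, -0.93673093, -0.01052048, -0.22006048],
       [ 0.67065454,  0.24263344,  0.7009647 , -0.44683313],
       [-0.65406269, -0.25231763,  0.71311837, -0.64973056],
       [ 0.        ,  0.        ,  0.        ,  1.        ]])}
wrist {'fx': 339.66266237175466, 'fy': 339.66266237175466, 'cx': 283.7078064802356, 'cy': 208.3167857808116, 'extrinsics': array([[ 9.99997967e-01, -7.39711037e-04, -1.87580849e-03,
        -5.23881323e-01],
       [ 1.41415754e-04,  9.53717989e-01, -3.00702475e-01,
         3.76144110e-02],
       [ 2.01142524e-03,  3.00701598e-01,  9.53716154e-01,
        -3.92724996e-01],
       [ 0.00000000e+00,  0.00000000e+00,  0.00000000e+00,
         1.00000000e+00]])}
```

View pics/a_scene.png

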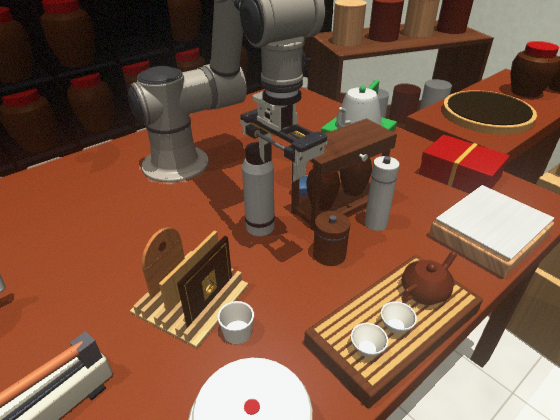

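View pics/a_side.png

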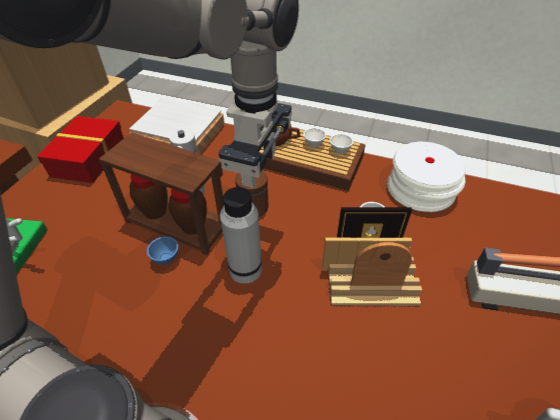

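View pics/a_wrist.png

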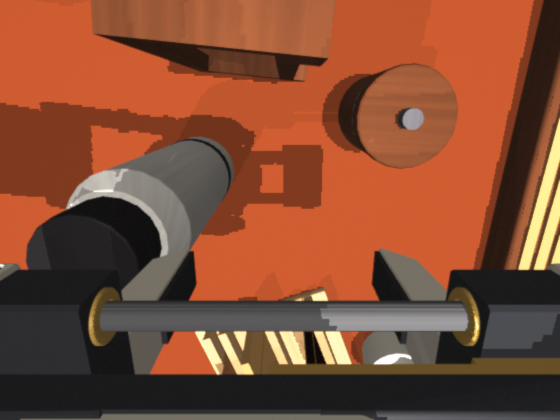

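Run:
```python
import cv2
a=cv2.imread("pics/a_scene.png"); b=cv2.imread("pics/a_side.png")
def crop(im,x0,y0,x1,y1,s,name):
    cv2.imwrite(name,cv2.resize(im[y0:y1,x0:x1],None,fx=s,fy=s,interpolation=cv2.INTER_CUBIC))
crop(a,235,110,425,270,4,"pics/c1.png")
crop(a,125,215,265,345,4.5,"pics/c2.png")
crop(b,90,115,270,285,3.5,"pics/c3.png")
crop(b,310,190,430,315,4.5,"pics/c4.png")
```

```text
(no output)
```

View pics/c1.png

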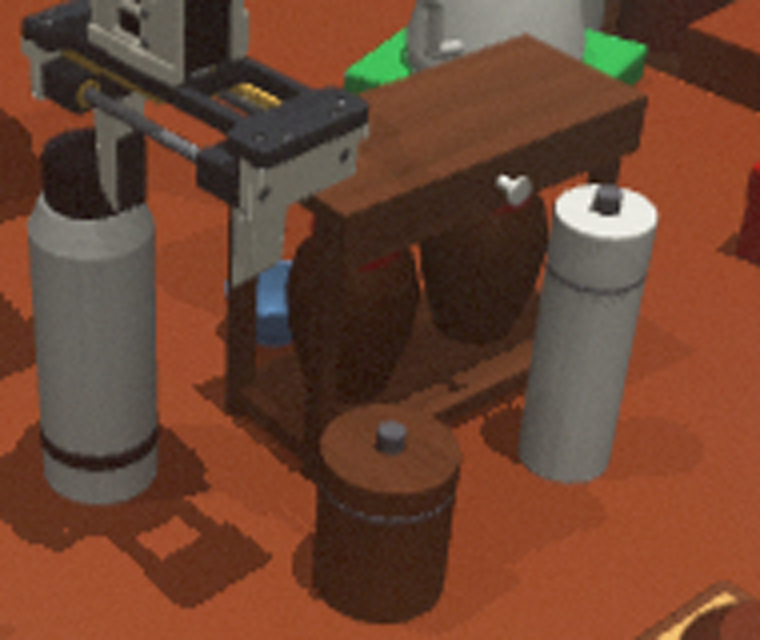

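View pics/c2.png

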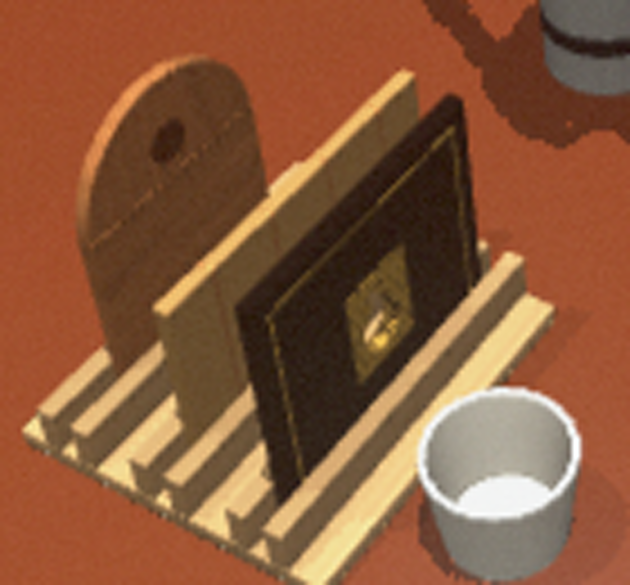

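View pics/c3.png

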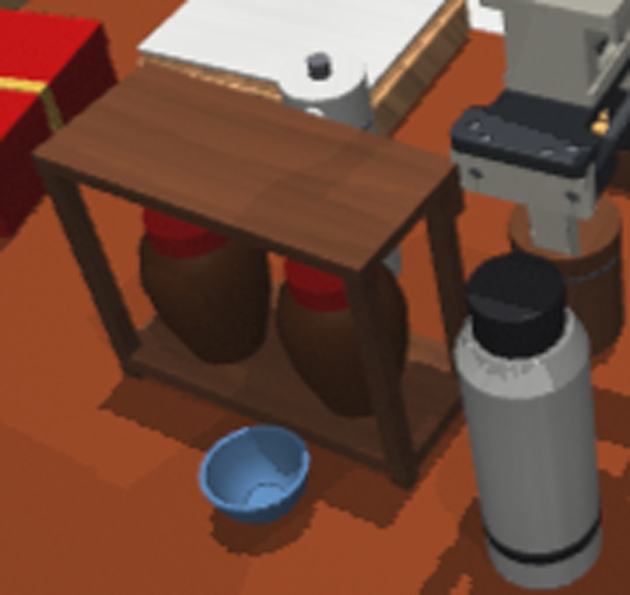

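View pics/c4.png

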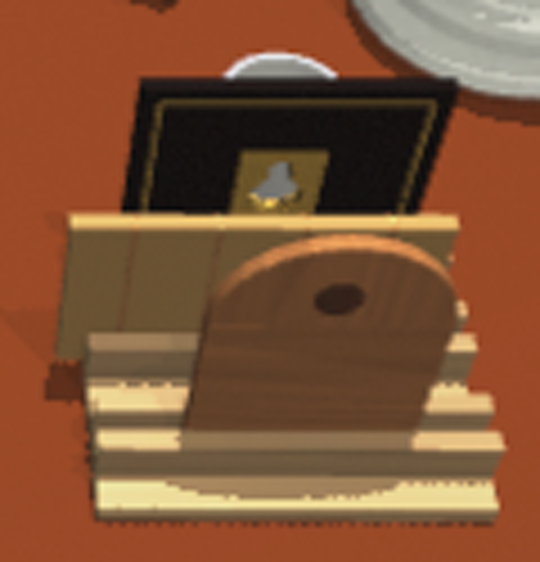

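```bash
cat > h.py <<'E'
import numpy as np, cv2, json
from scipy.optimize import least_squares
from workcell import manip
def proj(m,P):
    P=np.atleast_2d(P); E=m["extrinsics"]; c=P@E[:3,:3].T+E[:3,3]
    z=-c[:,2]
    return np.c_[m["cx"]+m["fx"]*c[:,0]/z, m["cy"]-m["fy"]*c[:,1]/z]
def tri(obs):
    # obs: list of (model, (u,v))
    f=lambda p: np.concatenate([proj(m,p)[0]-uv for m,uv in obs])
    r=least_squares(f,[0.5,0,0.1]); return r.x, r.fun
def ray_z(m,uv,z):
    f=lambda p: proj(m,[p[0],p[1],z])[0]-uv
    return least_squares(f,[0.5,0]).x
def fit(pts):
    # pts: list (model, local xyz, uv) -> x,y,yaw with z=0
    def f(p):
        c,s=np.cos(p[2]),np.sin(p[2]); out=[]
        for m,l,uv in pts:
            out.append(proj(m,[p[0]+c*l[0]-s*l[1],p[1]+s*l[0]+c*l[1],l[2]])[0]-uv)
        return np.concatenate(out)
    r=least_squares(f,[0.5,0,0]); return r.x,r.fun.reshape(-1,2)
E
python3 - <<'E'
from h import *
np.set_printoptions(precision=4,suppress=True)
S=manip.camera_model("scene"); D=manip.camera_model("side")
c=lambda x0,y0,s:(lambda x,y:np.array([x0+(x+.5)/s-.5,y0+(y+.5)/s-.5]))
c1=c(235,110,4);c2=c(125,215,4.5);c3=c(90,115,3.5);c4=c(310,190,4.5)
X,Y,Z=.055,.125,.21
print("rack",*fit([(S,(X,Y,Z),c1(647,97)),(S,(X,-Y,Z),c1(345,218)),(S,(-X,Y,Z),c1(528,37)),
 (D,(-X,Y,Z),c3(35,155)),(D,(-X,-Y,Z),c3(355,272)),(D,(X,-Y,Z),c3(460,165)),(D,(X,Y,Z),c3(150,65)),(D,(-X,Y,0),c3(127,378)),(D,(-X,-Y,0),c3(405,487))]))
print("can knob",tri([(S,c1(607,189)),(D,c3(318,58))]))
print("lid",ray_z(S,c1(605,213),.19), "bottom S",ray_z(S,c1(565,455),0))
print("studhead S",ray_z(S,c1(518,188),.19))
for z,n in((0.152,"top"),):
  print("sign +y",tri([(S,c2(457,98)),(D,c4(141,80))]),ray_z(S,c2(457,98),z),ray_z(D,c4(141,80),z))
  print("sign -y",tri([(S,c2(244,303)),(D,c4(457,82))]),ray_z(S,c2(244,303),z),ray_z(D,c4(457,82),z))
print("stand",*fit([(D,(-.089,.095,0),c4(97,520)),(D,(-.089,-.095,0),c4(497,522)),(S,(.089,.095,0),c2(553,312)),(S,(-.089,-.095,0),c2(25,440)),]))
print("flask",tri([(S,(259,148)),(D,c3(515,270))]))
print("short",ray_z(S,c1(390,430),.117))
E
```

```text
rack [ 0.504   0.231  -0.1034] [[ 0.6287  0.28  ]
 [-0.4057  0.396 ]
 [-0.2231 -0.3199]
 [-0.8464 -0.3408]
 [ 0.7943  0.2742]
 [-0.1991 -0.5496]
 [-0.4514 -0.9927]
 [-0.5235 -0.9938]
 [ 0.8503  1.8263]]
can knob (array([0.6198, 0.2462, 0.2055]), array([-0.0406,  0.0545, -0.0389, -0.0573]))
lid [0.6214 0.2461] bottom S [0.62   0.2506]
studhead S [0.5684 0.2298]
sign +y (array([ 0.5525, -0.1731,  0.1544]), array([ 0.0092, -0.006 ,  0.0091,  0.007 ])) [ 0.5502 -0.1717] [ 0.5548 -0.1728]
sign -y (array([ 0.6002, -0.3122,  0.1565]), array([-0.4094,  0.1914, -0.4544, -0.266 ])) [ 0.5962 -0.3098] [ 0.6044 -0.3136]
stand [ 0.522  -0.2609  0.3599] [[-0.744   1.968 ]
 [-0.9941  0.8523]
 [ 0.8146  1.5341]
 [ 0.3295  2.0343]]
flask (array([0.4385, 0.0096, 0.2431]), array([ 0.4655, -0.4449,  0.3646,  0.3932]))
short [0.6206 0.0704]
```

>>> {"api": "play_rows", "payload": {
  "commands": [
    {"tz": -0.05, "ty": 0.03},
    {"tz": -0.06, "ty": 0.06, "tx": 0.02, "rz": 0.17},
    {"tz": -0.06, "ty": 0.09, "tx": 0.06, "rz": 0.35},
    {"tz": -0.06, "ty": 0.095, "tx": 0.1, "rz": 0.53},
    {"tz": -0.06, "ty": 0.095, "tx": 0.14, "rz": 0.71},
    {"tz": -0.06, "ty": 0.095, "tx": 0.18, "rz": 0.89},
    {"tz": -0.06, "ty": 0.095, "tx": 0.22, "rz": 1.07},
    {"tz": -0.06, "ty": 0.095, "tx": 0.246, "rz": 1.25},
    {"tz": -0.06, "ty": 0.095, "tx": 0.246, "rz": 1.42},
    {"tz": -0.06, "ty": 0.095, "tx": 0.246, "rz": 1.57}
  ]
}}

```text
invalid input at $.commands[0]: expected keys rx, ry, rz, tx, ty, tz, jaw
```

Run:
```python
from h import *
np.set_printoptions(precision=4,suppress=True)
s=manip.sense();print(s["clock"],s["tcp_pos"],s["orientation"],s["joints"],s["force"])
for n in ("wrist","side","scene"):
    np.save(f"pics/b_{n}.npy",manip.camera_model(n),allow_pickle=True)
    cv2.imwrite(f"pics/b_{n}.png",manip.camera(n)[:,:,::-1])
```

```text
0.15 [0.5247 0.0001 0.2262] [ 0.7071  0.7071 -0.0003 -0.0005] [-0.146   0.3426  1.5248  0.      1.2754 -0.146 ] [ 0.0719 -0.4085  0.0272]
```

View pics/b_wrist.png

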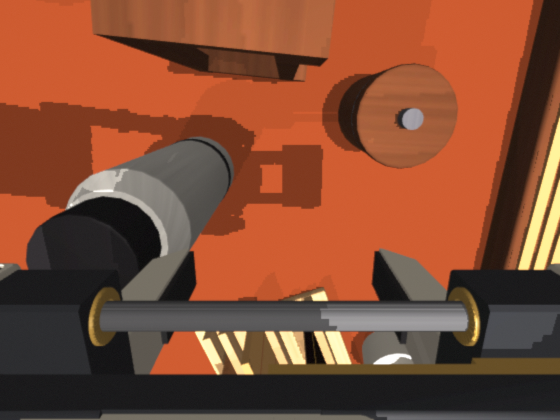

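View pics/b_side.png

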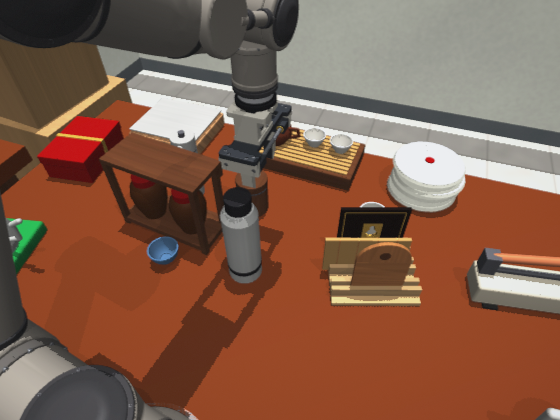

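View pics/b_scene.png

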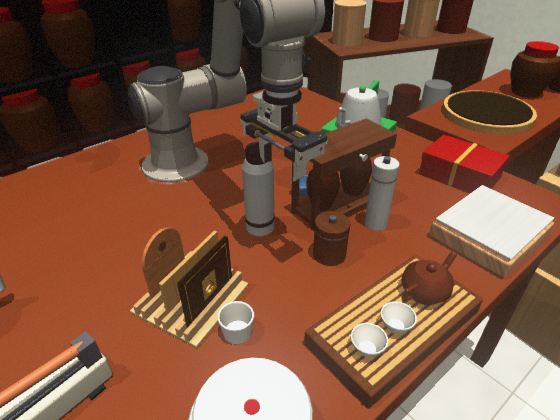

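>>> {"api": "play_rows", "payload": {
  "commands": [
    {"rx": 0, "ry": 0, "rz": 0, "tx": 0, "ty": 0.03, "tz": -0.05, "jaw": 0},
    {"rx": 0, "ry": 0, "rz": 0.17, "tx": 0.02, "ty": 0.06, "tz": -0.06, "jaw": 0},
    {"rx": 0, "ry": 0, "rz": 0.35, "tx": 0.06, "ty": 0.09, "tz": -0.06, "jaw": 0},
    {"rx": 0, "ry": 0, "rz": 0.53, "tx": 0.1, "ty": 0.095, "tz": -0.06, "jaw": 0},
    {"rx": 0, "ry": 0, "rz": 0.71, "tx": 0.14, "ty": 0.095, "tz": -0.06, "jaw": 0},
    {"rx": 0, "ry": 0, "rz": 0.89, "tx": 0.18, "ty": 0.095, "tz": -0.06, "jaw": 0},
    {"rx": 0, "ry": 0, "rz": 1.07, "tx": 0.22, "ty": 0.095, "tz": -0.06, "jaw": 0},
    {"rx": 0, "ry": 0, "rz": 1.25, "tx": 0.246, "ty": 0.095, "tz": -0.06, "jaw": 0},
    {"rx": 0, "ry": 0, "rz": 1.42, "tx": 0.246, "ty": 0.095, "tz": -0.06, "jaw": 0},
    {"rx": 0, "ry": 0, "rz": 1.57, "tx": 0.246, "ty": 0.095, "tz": -0.06, "jaw": 0}
  ]
}}

```text
clock: 1.55
tcp_pos: [0.6198, 0.2466, 0.2863]
orientation: [1.0, -0.002, -0.0, 0.0]
force: [0.7, -1.1, -0.1]
gripper_width: 0.0919
```

```bash
cat >> h.py <<'E'
def snap(tag,names=("wrist","side","scene")):
    np.set_printoptions(precision=4,suppress=True)
    s=manip.sense();print(s["clock"],s["tcp_pos"],s["orientation"],s["joints"],s["force"],s["gripper_width"])
    for n in names:
        np.save(f"pics/{tag}_{n}.npy",manip.camera_model(n),allow_pickle=True)
        cv2.imwrite(f"pics/{tag}_{n}.png",manip.camera(n)[:,:,::-1])
def mod(tag,n): return np.load(f"pics/{tag}_{n}.npy",allow_pickle=True).item()
E
python3 -c "
from h import *
snap('c')"
```

```text
1.55 [0.6198 0.2466 0.2863] [ 1.     -0.0017 -0.0003  0.0001] [ 0.264   0.5919  0.9582 -0.0001  1.5921  1.8381] [ 0.6981 -1.0728 -0.0501] 0.09193849116946409
```

View pics/c_wrist.png

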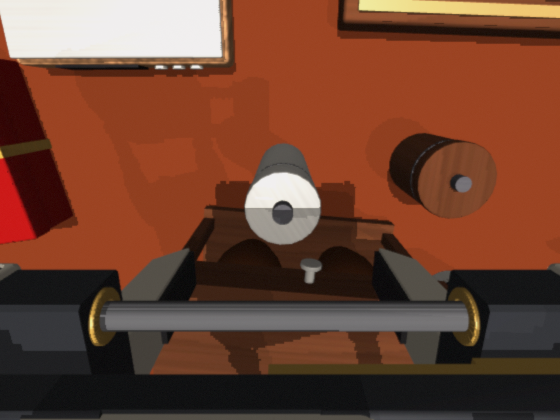

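View pics/c_scene.png

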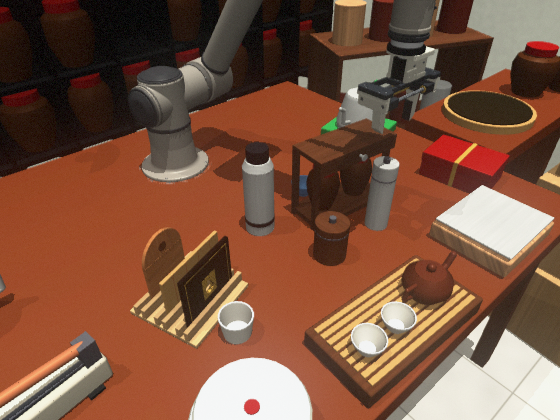

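Run:
```python
from h import *
np.set_printoptions(precision=4,suppress=True)
W=mod('c','wrist')
print("lid",ray_z(W,(283,208),.19),"knob",ray_z(W,(283,213),.202))
for uv in((311,265),(310,282)): print("stud",uv,ray_z(W,uv,.19))
a=cv2.imread("pics/c_wrist.png");cv2.imwrite("pics/c5.png",cv2.resize(a[180:310,180:400],None,fx=3.5,fy=3.5,interpolation=2))
a=cv2.imread("pics/c_scene.png");cv2.imwrite("pics/c6.png",cv2.resize(a[110:230,280:410],None,fx=5,fy=5,interpolation=2))
```

```text
lid [0.621  0.2472] knob [0.6208 0.2472]
stud (311, 265) [0.5712 0.2241]
stud (310, 282) [0.5552 0.2247]
```

View pics/c5.png

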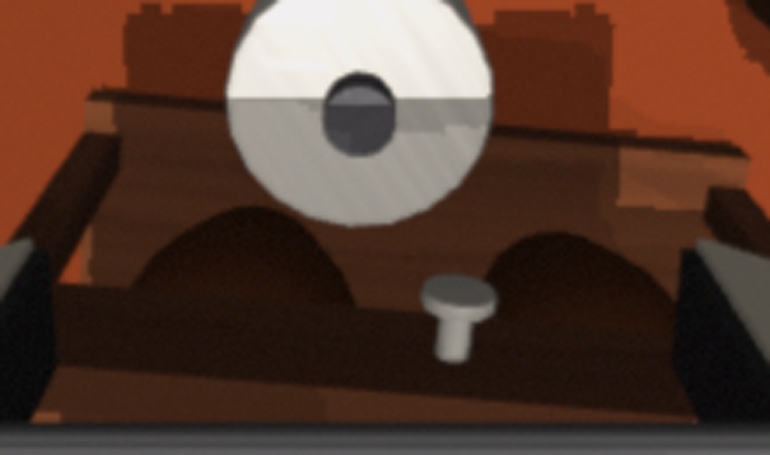

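View pics/c6.png

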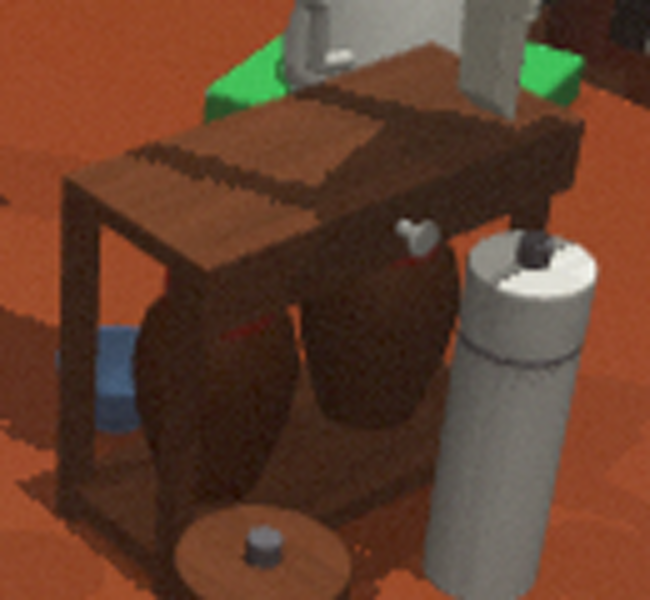

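>>> {"api": "play_rows", "payload": {
  "commands": [
    {"rx": 0, "ry": 0, "rz": 0, "tx": 0.001, "ty": 0, "tz": 0.04, "jaw": 0},
    {"rx": 0, "ry": 0, "rz": 0, "tx": 0.001, "ty": 0, "tz": 0.08, "jaw": 0},
    {"rx": 0, "ry": 0, "rz": 0, "tx": 0.001, "ty": 0, "tz": 0.115, "jaw": 0},
    {"rx": 0, "ry": 0, "rz": 0, "tx": 0.001, "ty": 0, "tz": 0.134, "jaw": 0},
    {"rx": 0, "ry": 0, "rz": 0, "tx": 0.001, "ty": 0, "tz": 0.134, "jaw": 0.2},
    {"rx": 0, "ry": 0, "rz": 0, "tx": 0.001, "ty": 0, "tz": 0.134, "jaw": 0.5},
    {"rx": 0, "ry": 0, "rz": 0, "tx": 0.001, "ty": 0, "tz": 0.134, "jaw": 0.5},
    {"rx": 0, "ry": 0, "rz": 0, "tx": 0.001, "ty": 0, "tz": 0.134, "jaw": 0.5},
    {"rx": 0, "ry": 0, "rz": 0, "tx": 0.001, "ty": 0, "tz": 0.134, "jaw": 0.5},
    {"rx": 0, "ry": 0, "rz": 0, "tx": 0.001, "ty": 0, "tz": 0.134, "jaw": 0.5}
  ],
  "grip_force": 25
}}

```text
clock: 2.95
tcp_pos: [0.6216, 0.2464, 0.154]
orientation: [1.0, 0.001, 0.001, -0.0]
force: [-0.1, 0.7, 5.0]
gripper_width: 0.0609
```

>>> {"api": "play_rows", "payload": {
  "commands": [
    {"rx": 0, "ry": 0, "rz": 0, "tx": 0, "ty": 0, "tz": -0.012, "jaw": 0.5},
    {"rx": 0, "ry": 0, "rz": 0, "tx": 0, "ty": -0.02, "tz": -0.014, "jaw": 0.5},
    {"rx": 0, "ry": 0, "rz": 0, "tx": 0, "ty": -0.05, "tz": -0.014, "jaw": 0.5},
    {"rx": 0, "ry": 0, "rz": 0, "tx": 0, "ty": -0.08, "tz": -0.014, "jaw": 0.5},
    {"rx": 0, "ry": 0, "rz": 0, "tx": 0, "ty": -0.105, "tz": -0.014, "jaw": 0.5},
    {"rx": 0, "ry": 0, "rz": 0, "tx": 0, "ty": -0.118, "tz": -0.014, "jaw": 0.5},
    {"rx": 0, "ry": 0, "rz": 0, "tx": 0, "ty": -0.118, "tz": -0.014, "jaw": 0.5},
    {"rx": 0, "ry": 0, "rz": 0, "tx": 0, "ty": -0.118, "tz": -0.008, "jaw": 0.5},
    {"rx": 0, "ry": 0, "rz": 0, "tx": 0, "ty": -0.118, "tz": -0.002, "jaw": 0.5},
    {"rx": 0, "ry": 0, "rz": 0, "tx": 0, "ty": -0.118, "tz": 0, "jaw": 0.5}
  ]
}}

```text
clock: 4.2
tcp_pos: [0.6214, 0.3633, 0.1538]
orientation: [1.0, -0.0, 0.001, -0.0]
force: [-1.5, -0.4, 8.7]
gripper_width: 0.0609
```

```bash
python3 -c "
from h import *
snap('d',('scene',))"
```

```text
4.2 [0.6214 0.3633 0.1538] [ 1.     -0.0001  0.0007 -0.0001] [ 0.4229  0.7658  0.9908 -0.0004  1.3836  1.9939] [-1.4814 -0.4234  8.6845] 0.06087292937265891
```

View pics/d_scene.png

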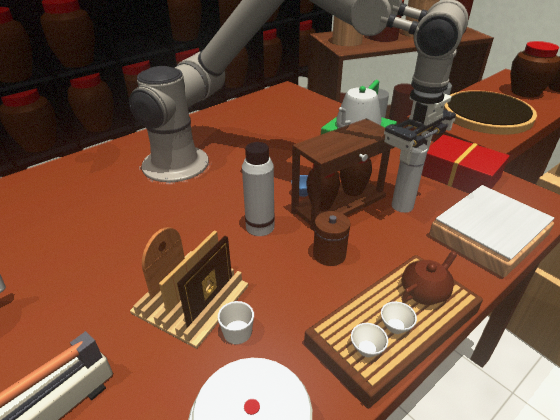

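>>> {"api": "play_rows", "payload": {
  "commands": [
    {"rx": 0, "ry": 0, "rz": 0, "tx": 0, "ty": 0, "tz": 0, "jaw": 0.2},
    {"rx": 0, "ry": 0, "rz": 0, "tx": 0, "ty": 0, "tz": 0, "jaw": 0.1},
    {"rx": 0, "ry": 0, "rz": 0, "tx": 0, "ty": 0, "tz": 0, "jaw": 0.1},
    {"rx": 0, "ry": 0, "rz": 0, "tx": 0, "ty": 0, "tz": -0.03, "jaw": 0.1},
    {"rx": 0, "ry": 0, "rz": 0, "tx": 0, "ty": 0, "tz": -0.08, "jaw": 0.0},
    {"rx": 0, "ry": 0, "rz": 0, "tx": 0, "ty": 0.02, "tz": -0.12, "jaw": 0.0},
    {"rx": 0, "ry": 0, "rz": 0, "tx": -0.01, "ty": 0.06, "tz": -0.13, "jaw": 0.0},
    {"rx": 0, "ry": 0, "rz": 0, "tx": -0.01, "ty": 0.1, "tz": -0.13, "jaw": 0.0},
    {"rx": 0, "ry": 0, "rz": 0, "tx": -0.01, "ty": 0.138, "tz": -0.13, "jaw": 0.0},
    {"rx": 0, "ry": 0, "rz": 0, "tx": -0.01, "ty": 0.138, "tz": -0.13, "jaw": 0.0}
  ]
}}

```text
clock: 5.5
tcp_pos: [0.6114, 0.2235, 0.2832]
orientation: [1.0, -0.001, 0.0, 0.0]
force: [-0.4, 1.3, 1.2]
gripper_width: 0.0915
```

```bash
python3 -c "
from h import *
snap('e',('wrist','side'))
a=cv2.imread('pics/e_wrist.png');cv2.imwrite('pics/c7.png',cv2.resize(a[150:310,160:400],None,fx=3.3,fy=3.3,interpolation=2))"
```

```text
5.5 [0.6114 0.2235 0.2832] [ 1.     -0.0013  0.0003  0.0002] [ 0.2331  0.5564  1.0274 -0.0006  1.5574  1.8066] [-0.4486  1.3312  1.1745] 0.09153145397831879
```

View pics/c7.png

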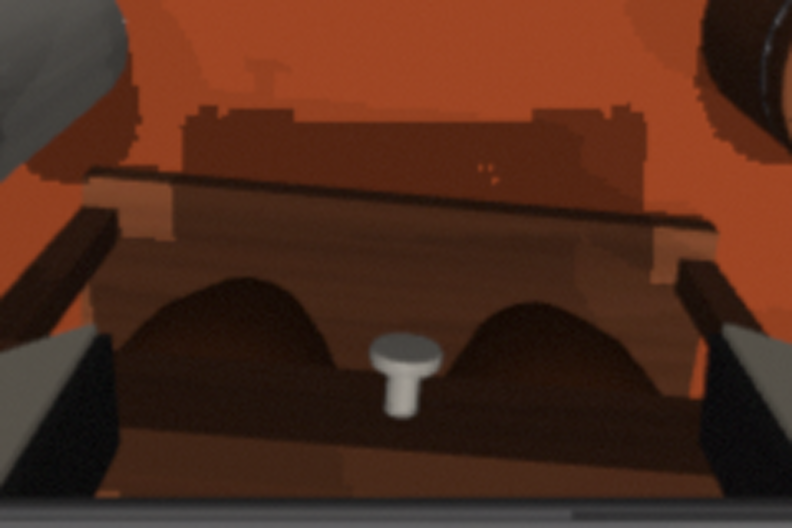

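View pics/e_side.png

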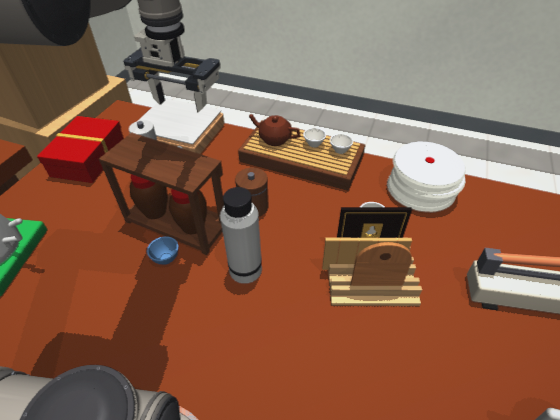

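Run:
```python
from h import *
np.set_printoptions(precision=4,suppress=True)
W=mod('e','wrist')
c=lambda x,y:np.array([160+(x+.5)/3.3-.5,150+(y+.5)/3.3-.5])
a=ray_z(W,c(118,428),.21);b=ray_z(W,c(700,472),.21);d=a-b;print("edge",a,b,"yaw",np.arctan2(-d[0],d[1]))
print("head face",ray_z(W,c(406,349),.19),"neck base",ray_z(W,c(402,414),.193))
yaw=-.1
n=np.array([np.cos(yaw),np.sin(yaw)])
print("edge normal coord",a@n,b@n, "rackfit", np.array([.504,.231])@n+.055)
# predict for stud at candidate
for px,py in((.565,.2247),(.5635,.2245),(.562,.2245)):
  P=lambda s,z:[px+s*n[0],py+s*n[1],z]
  print(px,proj(W,[P(.0105,.19),P(-.0065,.19),P(-.0065,.194)]), c(406,349),c(402,414))
```

```text
edge [0.5627 0.2914] [0.5507 0.1552] yaw -0.08835099835874562
head face [0.5732 0.2244] neck base [0.5569 0.2255]
edge normal coord 0.5308426856170957 0.5324353540998378 rackfit 0.5334205800547077
0.565 [[283.639  252.8447]
 [281.6585 271.5402]
 [281.6271 273.8909]] [282.6818 255.4091] [281.4697 275.1061]
0.5635 [[283.8914 254.5293]
 [281.9095 273.1642]
 [281.8816 275.5333]] [282.6818 255.4091] [281.4697 275.1061]
0.562 [[283.8975 256.2091]
 [281.9186 274.7836]
 [281.8908 277.171 ]] [282.6818 255.4091] [281.4697 275.1061]
```

>>> {"api": "play_rows", "payload": {
  "commands": [
    {"rx": 0, "ry": 0, "rz": -0.18, "tx": 0, "ty": 0.04, "tz": -0.01, "jaw": 0},
    {"rx": 0, "ry": 0, "rz": -0.36, "tx": 0, "ty": 0.09, "tz": -0.01, "jaw": 0},
    {"rx": 0, "ry": 0, "rz": -0.54, "tx": 0, "ty": 0.14, "tz": -0.01, "jaw": 0.2},
    {"rx": 0, "ry": 0, "rz": -0.72, "tx": 0, "ty": 0.19, "tz": -0.01, "jaw": 0.4},
    {"rx": 0, "ry": 0, "rz": -0.9, "tx": 0, "ty": 0.24, "tz": -0.01, "jaw": 0.4},
    {"rx": 0, "ry": 0, "rz": -1.08, "tx": -0.01, "ty": 0.29, "tz": -0.01, "jaw": 0.4},
    {"rx": 0, "ry": 0, "rz": -1.26, "tx": -0.02, "ty": 0.34, "tz": -0.01, "jaw": 0.4},
    {"rx": 0, "ry": 0, "rz": -1.44, "tx": -0.03, "ty": 0.39, "tz": -0.01, "jaw": 0.4},
    {"rx": 0, "ry": 0, "rz": -1.62, "tx": -0.035, "ty": 0.43, "tz": -0.01, "jaw": 0.4},
    {"rx": 0, "ry": 0, "rz": -1.8, "tx": -0.035, "ty": 0.45, "tz": -0.01, "jaw": 0.4}
  ]
}}

```text
clock: 6.85
tcp_pos: [0.5767, -0.2251, 0.2924]
orientation: [0.619, 0.785, 0.0, -0.0]
force: [0.6, 0.6, 0.2]
gripper_width: 0.0551
```

```bash
python3 -c "
from h import *
snap('f',('wrist',))"
```

```text
6.85 [ 0.5767 -0.2251  0.2924] [ 0.6191  0.7853  0.0001 -0.    ] [-0.4958  0.4864  1.1196  0.0001  1.5355 -0.7314] [0.5762 0.5598 0.2052] 0.05508671237254257
```

View pics/f_wrist.png

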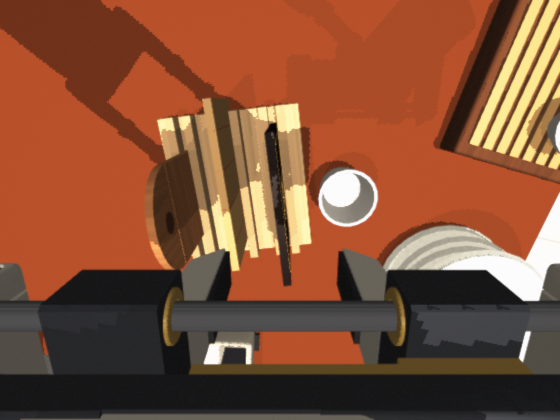

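```bash
python3 -c "
from h import *
a=cv2.imread('pics/f_wrist.png');cv2.imwrite('pics/c8.png',cv2.resize(a[110:295,230:330],None,fx=3.2,fy=3.2,interpolation=2))"
```

```text
(no output)
```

View pics/c8.png

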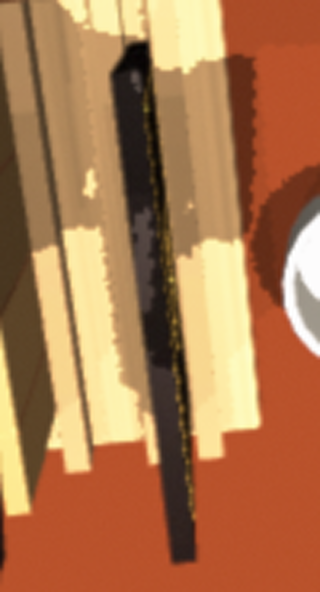

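Run:
```python
from h import *
np.set_printoptions(precision=4,suppress=True)
W=mod('f','wrist')
c=lambda x,y:np.array([230+(x+.5)/3.2-.5,110+(y+.5)/3.2-.5])
for z in (.152,.155):
  a=ray_z(W,c(127,73),z);b=ray_z(W,c(184,562),z);d=a-b
  print(a,b,(a+b)/2,np.linalg.norm(d),np.arctan2(-d[0],d[1]))
s=manip.sense()
from scipy.spatial.transform import Rotation as R
M=R.from_quat(s["orientation"]).as_matrix();print(M)
```

```text
[ 0.5513 -0.1735] [ 0.6013 -0.3146] [ 0.5763 -0.244 ] 0.14972238954413766 0.3406315243876721
[ 0.5513 -0.1732] [ 0.6008 -0.3129] [ 0.5761 -0.243 ] 0.14822107330138828 0.3406315243876731
[[-0.2399  0.9708 -0.0002]
 [ 0.9708  0.2399 -0.001 ]
 [-0.001  -0.0004 -1.    ]]
```

>>> {"api": "play_rows", "payload": {
  "commands": [
    {"rx": 0, "ry": 0, "rz": -0.099, "tx": -0.018, "ty": -0.005, "tz": 0.03, "jaw": 0.4},
    {"rx": 0, "ry": 0, "rz": -0.099, "tx": -0.018, "ty": -0.005, "tz": 0.07, "jaw": 0.4},
    {"rx": 0, "ry": 0, "rz": -0.099, "tx": -0.018, "ty": -0.005, "tz": 0.11, "jaw": 0.4},
    {"rx": 0, "ry": 0, "rz": -0.099, "tx": -0.018, "ty": -0.005, "tz": 0.14, "jaw": 0.4},
    {"rx": 0, "ry": 0, "rz": -0.099, "tx": -0.018, "ty": -0.005, "tz": 0.16, "jaw": 0.4},
    {"rx": 0, "ry": 0, "rz": -0.099, "tx": -0.018, "ty": -0.005, "tz": 0.168, "jaw": 0.4},
    {"rx": 0, "ry": 0, "rz": -0.099, "tx": -0.018, "ty": -0.005, "tz": 0.168, "jaw": 0.6},
    {"rx": 0, "ry": 0, "rz": -0.099, "tx": -0.018, "ty": -0.005, "tz": 0.168, "jaw": 0.8},
    {"rx": 0, "ry": 0, "rz": -0.099, "tx": -0.018, "ty": -0.005, "tz": 0.168, "jaw": 1},
    {"rx": 0, "ry": 0, "rz": -0.099, "tx": -0.018, "ty": -0.005, "tz": 0.168, "jaw": 1}
  ],
  "grip_force": 35
}}

```text
clock: 8.15
tcp_pos: [0.5758, -0.2428, 0.1253]
orientation: [0.582, 0.813, 0.0, 0.001]
force: [0.0, 0.3, -0.3]
gripper_width: 0.02
```

```bash
python3 -c "
from h import *
snap('g',('wrist','scene'))"
```

```text
8.15 [ 0.5758 -0.2428  0.1253] [0.5819 0.8133 0.0001 0.0005] [-0.5217  0.611   1.3703  0.0001  1.1593 -0.8504] [ 0.0465  0.3325 -0.3002] 0.01996115556957691
```

View pics/g_wrist.png

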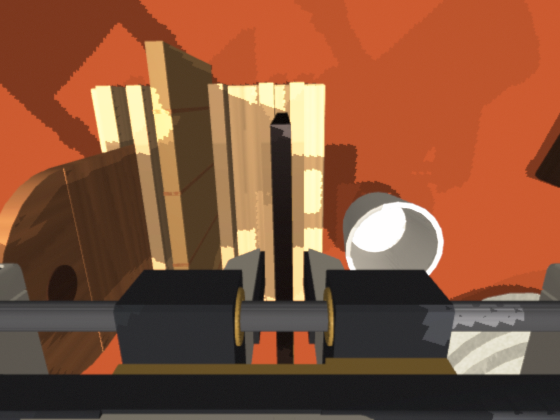

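View pics/g_scene.png

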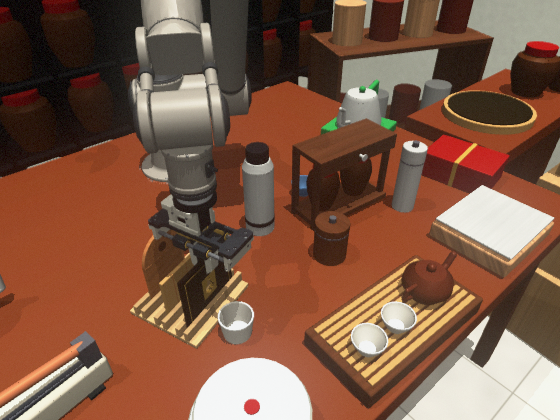

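>>> {"api": "play_rows", "payload": {
  "commands": [
    {"rx": 0, "ry": 0, "rz": 0, "tx": 0, "ty": 0, "tz": 0, "jaw": 1},
    {"rx": 0, "ry": 0, "rz": 0, "tx": 0, "ty": 0, "tz": 0, "jaw": 1},
    {"rx": 0, "ry": 0, "rz": 0, "tx": 0, "ty": 0, "tz": 0, "jaw": 1},
    {"rx": 0, "ry": 0, "rz": 0, "tx": 0, "ty": 0, "tz": -0.01, "jaw": 1},
    {"rx": 0, "ry": 0, "rz": 0, "tx": 0, "ty": 0, "tz": -0.03, "jaw": 1},
    {"rx": 0, "ry": 0, "rz": 0, "tx": 0, "ty": 0, "tz": -0.06, "jaw": 1},
    {"rx": 0, "ry": 0, "rz": 0, "tx": 0, "ty": 0, "tz": -0.1, "jaw": 1},
    {"rx": 0, "ry": 0, "rz": 0, "tx": 0, "ty": 0, "tz": -0.14, "jaw": 1},
    {"rx": 0, "ry": 0, "rz": 0, "tx": 0, "ty": 0, "tz": -0.17, "jaw": 1},
    {"rx": 0, "ry": 0, "rz": 0, "tx": 0, "ty": 0, "tz": -0.18, "jaw": 1}
  ]
}}

```text
clock: 9.5
tcp_pos: [0.576, -0.2429, 0.3071]
orientation: [0.582, 0.813, 0.0, 0.002]
force: [-0.3, 0.2, -0.9]
gripper_width: 0.0078
```

```bash
python3 -c "
from h import *
snap('i',('wrist','scene','side'))
from scipy.spatial.transform import Rotation as R
M=R.from_quat(manip.sense()['orientation']).as_matrix();print(M)
a=cv2.imread('pics/i_scene.png');cv2.imwrite('pics/c9.png',cv2.resize(a[170:310,120:280],None,fx=4,fy=4,interpolation=2))
a=cv2.imread('pics/i_side.png');cv2.imwrite('pics/c10.png',cv2.resize(a[100:280,310:450],None,fx=3.3,fy=3.3,interpolation=2))
"
```

```text
9.5 [ 0.576  -0.2429  0.3071] [0.5818 0.8134 0.0002 0.0018] [-0.5216  0.4925  1.071  -0.      1.5744 -0.8506] [-0.2928  0.2376 -0.9458] 0.007787246318682557
[[-0.3231  0.9464 -0.0008]
 [ 0.9464  0.3231  0.0006]
 [ 0.0008 -0.0006 -1.    ]]
```

View pics/i_wrist.png

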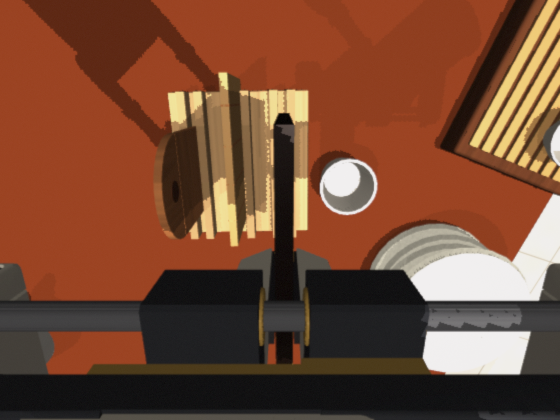

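View pics/c9.png

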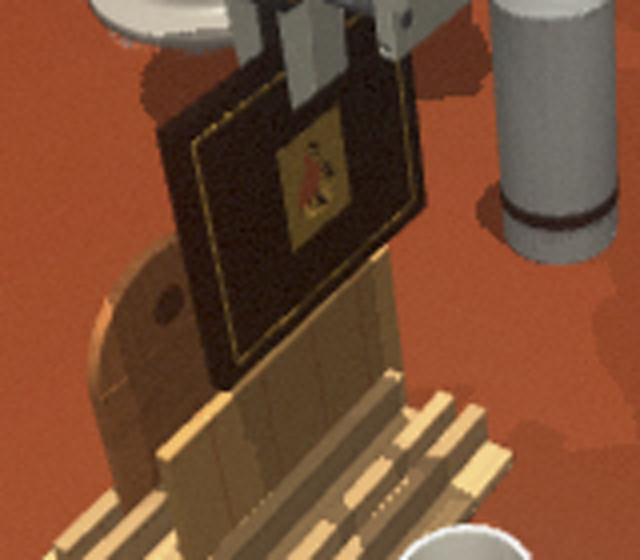

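View pics/c10.png

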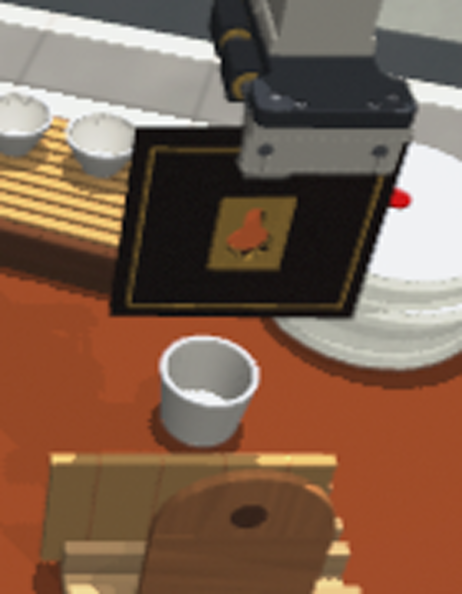

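Run:
```python
from h import *
from scipy.spatial.transform import Rotation as R
np.set_printoptions(precision=4,suppress=True)
W=mod('i','wrist');S=mod('i','scene');D=mod('i','side')
c9=lambda x,y:np.array([120+(x+.5)/4-.5,170+(y+.5)/4-.5])
c10=lambda x,y:np.array([310+(x+.5)/3.3-.5,100+(y+.5)/3.3-.5])
h=.004
pts=[(S,(h,-.075,-.07),c9(228,388)),(S,(h,-.075,.07),c9(166,136)),(S,(h,.075,-.07),c9(426,207)),
(D,(-h,.075,.07),c10(137,127)),(D,(-h,.075,-.07),c10(111,315)),(D,(-h,-.075,-.07),c10(351,317)),
(W,(0,.075,.07),np.array([284.5,124]))]
def f(p,out=False):
    M=R.from_euler("zx",[p[3],p[4]]).as_matrix()
    return np.concatenate([proj(m,p[:3]+M@np.array(l))[0]-uv for m,l,uv in pts])
r=least_squares(f,[.576,-.243,.265,.34,0]);print(r.x);print(r.fun.reshape(-1,2))
tcp=np.array([0.576,-0.2429,0.3071])
print("centre in tool xy", [(r.x[:3]-tcp)@[-.3231,.9464,0],(r.x[:3]-tcp)@[.9464,.3231,0]], "dz", r.x[2]-tcp[2])
```

```text
[ 0.5761 -0.2436  0.267   0.3275  0.0048]
[[-0.8713  1.1342]
 [ 0.277   0.089 ]
 [ 0.1701 -1.0171]
 [ 0.0087  0.6124]
 [-0.559  -0.787 ]
 [ 0.5202 -0.1652]
 [-0.0006 -0.1059]]
centre in tool xy [np.float64(-0.0006753554867459631), np.float64(-7.29221181598241e-05)] dz -0.04008263389298933
```

>>> {"api": "play_rows", "payload": {
  "commands": [
    {"rx": 0, "ry": 0, "rz": 0.03, "tx": 0.022, "ty": 0.009, "tz": 0, "jaw": 1},
    {"rx": 0, "ry": 0, "rz": 0.08, "tx": 0.065, "ty": 0.027, "tz": 0, "jaw": 1},
    {"rx": 0, "ry": 0, "rz": 0.13, "tx": 0.12, "ty": 0.05, "tz": 0, "jaw": 1},
    {"rx": 0, "ry": 0, "rz": 0.18, "tx": 0.174, "ty": 0.073, "tz": 0, "jaw": 1},
    {"rx": 0, "ry": 0, "rz": 0.24, "tx": 0.228, "ty": 0.096, "tz": 0, "jaw": 1},
    {"rx": 0, "ry": 0, "rz": 0.3, "tx": 0.282, "ty": 0.119, "tz": 0, "jaw": 1},
    {"rx": 0, "ry": 0, "rz": 0.35, "tx": 0.336, "ty": 0.141, "tz": 0, "jaw": 1},
    {"rx": 0, "ry": 0, "rz": 0.39, "tx": 0.385, "ty": 0.162, "tz": 0, "jaw": 1},
    {"rx": 0, "ry": 0, "rz": 0.424, "tx": 0.417, "ty": 0.175, "tz": 0, "jaw": 1},
    {"rx": 0, "ry": 0, "rz": 0.424, "tx": 0.4295, "ty": 0.1805, "tz": 0, "jaw": 1}
  ]
}}

```text
clock: 10.9
tcp_pos: [0.6069, 0.224, 0.3025]
orientation: [0.739, 0.674, -0.002, -0.001]
force: [-1.1, -0.6, -0.7]
gripper_width: 0.0076
```

>>> {"api": "play_rows", "payload": {
  "commands": [
    {"rx": 0, "ry": 0, "rz": 0, "tx": 0, "ty": 0, "tz": 0.01, "jaw": 1},
    {"rx": 0, "ry": 0, "rz": 0, "tx": 0, "ty": 0, "tz": 0.025, "jaw": 1},
    {"rx": 0, "ry": 0, "rz": 0, "tx": 0, "ty": 0, "tz": 0.045, "jaw": 1},
    {"rx": 0, "ry": 0, "rz": 0, "tx": 0, "ty": 0, "tz": 0.06, "jaw": 1},
    {"rx": 0, "ry": 0, "rz": 0, "tx": 0, "ty": 0, "tz": 0.066, "jaw": 1},
    {"rx": 0, "ry": 0, "rz": 0, "tx": 0, "ty": 0, "tz": 0.066, "jaw": 1},
    {"rx": 0, "ry": 0, "rz": 0, "tx": 0, "ty": 0, "tz": 0.066, "jaw": 1},
    {"rx": 0, "ry": 0, "rz": 0, "tx": 0, "ty": 0, "tz": 0.066, "jaw": 1},
    {"rx": 0, "ry": 0, "rz": 0, "tx": 0, "ty": 0, "tz": 0.066, "jaw": 1},
    {"rx": 0, "ry": 0, "rz": 0, "tx": 0, "ty": 0, "tz": 0.066, "jaw": 1}
  ]
}}

```text
clock: 12.15
tcp_pos: [0.6077, 0.2222, 0.2389]
orientation: [0.74, 0.673, 0.0, 0.0]
force: [-1.2, 0.4, -1.2]
gripper_width: 0.0078
```

```bash
python3 -c "
from h import *
snap('j',('wrist','scene','side'))
from scipy.spatial.transform import Rotation as R
M=R.from_quat(manip.sense()['orientation']).as_matrix();print(M)
a=cv2.imread('pics/j_scene.png');cv2.imwrite('pics/c11.png',cv2.resize(a[90:240,270:450],None,fx=4,fy=4,interpolation=2))
"
```

```text
12.15 [0.6077 0.2222 0.2389] [0.7399 0.6728 0.0001 0.0001] [ 0.2322  0.5661  1.1289 -0.      1.4463  0.3271] [-1.2194  0.3938 -1.1607] 0.007753115443281525
[[ 0.0948  0.9955  0.0001]
 [ 0.9955 -0.0948  0.    ]
 [ 0.      0.0001 -1.    ]]
```

View pics/c11.png

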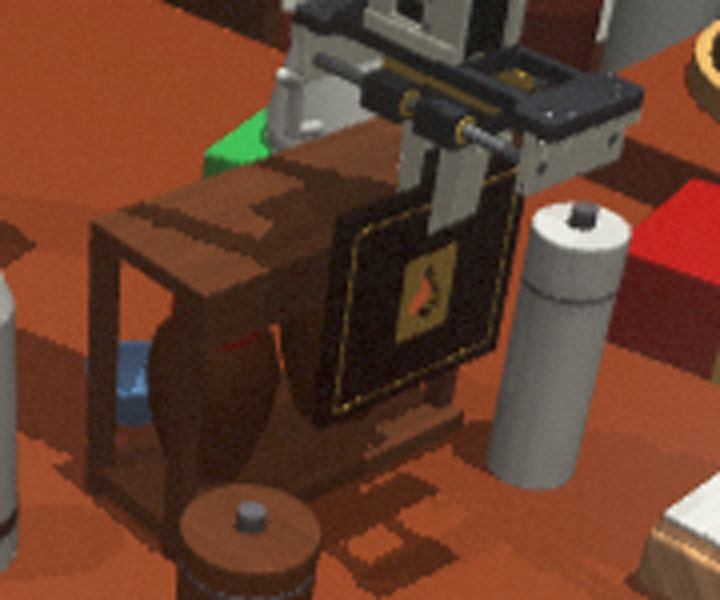

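View pics/j_side.png

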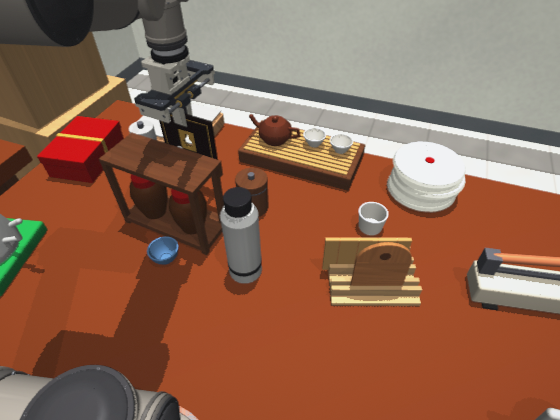

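View pics/j_wrist.png

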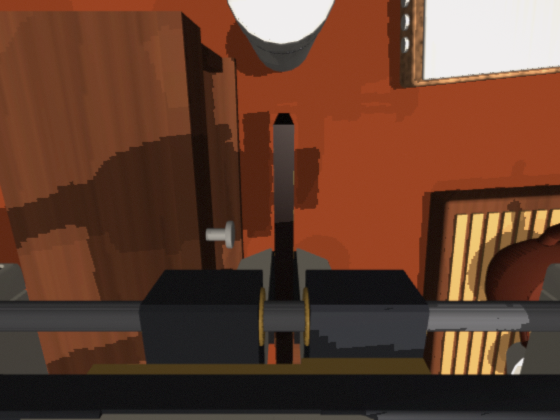

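```bash
python3 -c "
from h import *
a=cv2.imread('pics/j_wrist.png');cv2.imwrite('pics/c12.png',cv2.resize(a[100:270,170:310],None,fx=4,fy=4,interpolation=2)[:600])
"
```

```text
(no output)
```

View pics/c12.png

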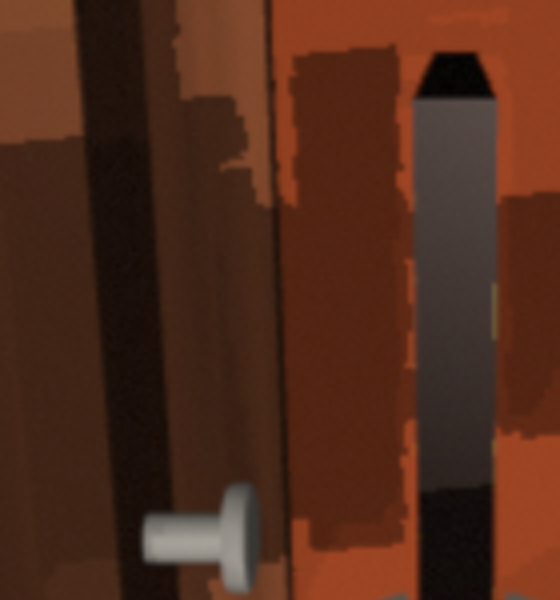

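Run:
```python
from h import *
np.set_printoptions(precision=4,suppress=True)
W=mod('j','wrist')
c=lambda x,y:np.array([170+(x+.5)/4-.5,100+(y+.5)/4-.5])
a=ray_z(W,c(75,0),.21);b=ray_z(W,c(120,600),.21);d=a-b
print("edge",a,b,"yaw",np.arctan2(-d[0],d[1]))
print("face",ray_z(W,c(248,538),.19),"base",ray_z(W,c(143,538),.19))
# sign +y top corner, check z
top=.2389+.0267
print("sign +y end mid",ray_z(W,c(455,98),top),ray_z(W,c(455,98),top+.003))
yaw=-.095;n=np.array([np.cos(yaw),np.sin(yaw)]);t=np.array([-n[1],n[0]])
tcp=np.array([.6077,.2222])
for q in(ray_z(W,c(248,538),.19),ray_z(W,c(143,538),.19)): print("rel tcp n,t",(q-tcp)@n,(q-tcp)@t)
for z in(top,top+.003):
 q=ray_z(W,c(455,98),z);print("sign end rel",(q-tcp)@n,(q-tcp)@t)
```

```text
edge [0.5653 0.3091] [0.5566 0.2235] yaw -0.10134218313574733
face [0.5732 0.2239] base [0.556  0.2256]
sign +y end mid [0.6143 0.2954] [0.6143 0.2955]
rel tcp n,t -0.03454211584419198 -0.0015385229749955713
rel tcp n,t -0.05178449209157006 -0.0015293970519346086
sign end rel -0.0003899910253959775 0.07344565760930187
sign end rel -0.0003861614945595085 0.07363379747662534
```

>>> {"api": "play_rows", "payload": {
  "commands": [
    {"rx": 0, "ry": 0, "rz": 0.003, "tx": 0, "ty": -0.005, "tz": -0.0015, "jaw": 1},
    {"rx": 0, "ry": 0, "rz": 0.003, "tx": 0, "ty": -0.011, "tz": -0.0015, "jaw": 1},
    {"rx": 0, "ry": 0, "rz": 0.003, "tx": 0, "ty": -0.017, "tz": -0.0015, "jaw": 1},
    {"rx": 0, "ry": 0, "rz": 0.003, "tx": 0, "ty": -0.022, "tz": -0.0015, "jaw": 1},
    {"rx": 0, "ry": 0, "rz": 0.003, "tx": 0, "ty": -0.025, "tz": -0.0015, "jaw": 1},
    {"rx": 0, "ry": 0, "rz": 0.003, "tx": 0, "ty": -0.026, "tz": -0.0015, "jaw": 1},
    {"rx": 0, "ry": 0, "rz": 0.003, "tx": 0, "ty": -0.026, "tz": -0.0015, "jaw": 1},
    {"rx": 0, "ry": 0, "rz": 0.003, "tx": 0, "ty": -0.026, "tz": -0.0015, "jaw": 1},
    {"rx": 0, "ry": 0, "rz": 0.003, "tx": 0, "ty": -0.026, "tz": -0.0015, "jaw": 1},
    {"rx": 0, "ry": 0, "rz": 0.003, "tx": 0, "ty": -0.026, "tz": -0.0015, "jaw": 1}
  ]
}}

```text
clock: 13.55
tcp_pos: [0.5818, 0.2245, 0.2402]
orientation: [0.741, 0.672, -0.0, 0.0]
force: [-0.4, 0.0, -1.0]
gripper_width: 0.0076
```

```bash
python3 -c "
from h import *
snap('k',('wrist','scene'))
a=cv2.imread('pics/k_scene.png');cv2.imwrite('pics/c13.png',cv2.resize(a[130:200,335:415],None,fx=8,fy=8,interpolation=2))
a=cv2.imread('pics/k_wrist.png');cv2.imwrite('pics/c14.png',cv2.resize(a[100:270,170:310],None,fx=3.5,fy=3.5,interpolation=2)[:600])
"
```

```text
13.55 [0.5818 0.2245 0.2402] [ 0.7409  0.6716 -0.      0.    ] [ 0.2455  0.5188  1.2061 -0.      1.4167  0.3436] [-0.4445  0.0044 -0.995 ] 0.00759431001940016
```

View pics/c13.png

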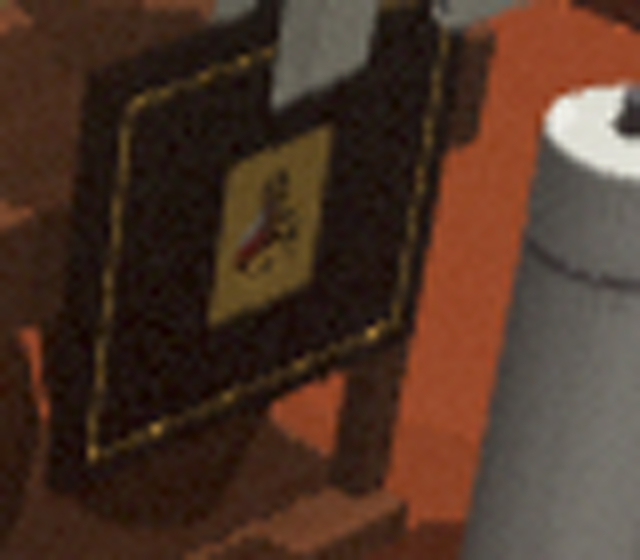

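View pics/c14.png

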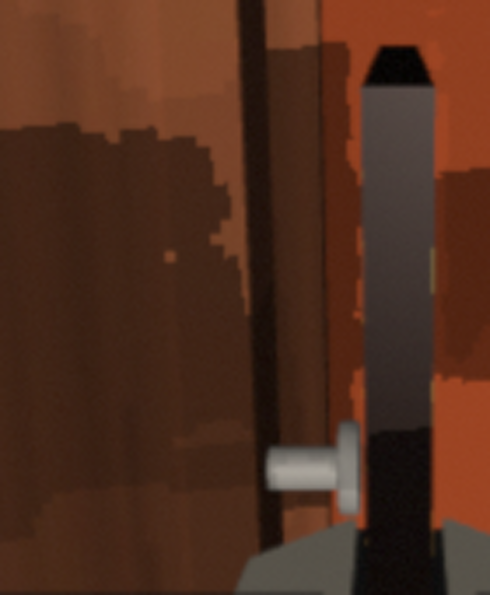

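Run:
```python
from h import *
np.set_printoptions(precision=2,suppress=True)
S=mod('k','scene')
c=lambda x,y:np.array([335+(x+.5)/8-.5,130+(y+.5)/8-.5])
yaw=-.1;n=np.array([np.cos(yaw),np.sin(yaw),0]);t=np.array([-n[1],n[0],0])
tcp=np.array([.5818,.2245,.2402])
C=tcp-.0015*t+[0,0,-.043]
for l,uv in(((.004,-.075,-.07),c(52,492)),((.004,.075,-.07),c(403,338)),((.004,-.075,.07),c(92,75)),):
  P=C+l[0]*n+l[1]*t+[0,0,l[2]]
  print(proj(S,P)[0],uv, proj(S,P+[0,0,.003])[0]-proj(S,P)[0])
stud=np.array([.5632,.2252,.19])
print(proj(S,stud+.0105*n),proj(S,stud+.0065*n))
a=cv2.imread("pics/d_scene.png");cv2.imwrite("pics/c15.png",cv2.resize(a[140:180,340:390],None,fx=12,fy=12,interpolation=2))
```

```text
[341.92 192.31] [341.06 191.06] [ 0.11 -1.01]
[385.94 172.55] [384.94 171.81] [ 0.17 -0.99]
[347.34 140.74] [346.06 138.94] [ 0.13 -1.21]
[[364.25 158.26]] [[363.09 157.57]]
```

View pics/c15.png

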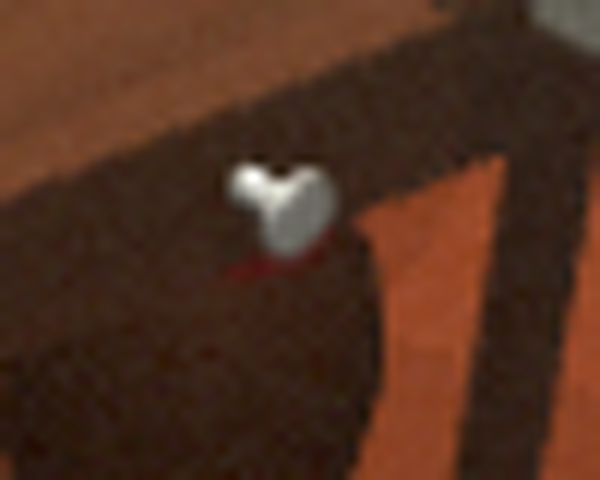

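>>> {"api": "play_rows", "payload": {
  "commands": [
    {"rx": 0, "ry": 0, "rz": 0, "tx": 0, "ty": -0.002, "tz": 0, "jaw": 1},
    {"rx": 0, "ry": 0, "rz": 0, "tx": 0, "ty": -0.004, "tz": 0, "jaw": 1},
    {"rx": 0, "ry": 0, "rz": 0, "tx": 0, "ty": -0.006, "tz": 0, "jaw": 1},
    {"rx": 0, "ry": 0, "rz": 0, "tx": 0, "ty": -0.008, "tz": 0, "jaw": 1},
    {"rx": 0, "ry": 0, "rz": 0, "tx": 0, "ty": -0.01, "tz": 0, "jaw": 1},
    {"rx": 0, "ry": 0, "rz": 0, "tx": 0, "ty": -0.01, "tz": 0, "jaw": 1},
    {"rx": 0, "ry": 0, "rz": 0, "tx": 0, "ty": -0.01, "tz": 0, "jaw": 1},
    {"rx": 0, "ry": 0, "rz": 0, "tx": 0, "ty": -0.01, "tz": 0, "jaw": 1},
    {"rx": 0, "ry": 0, "rz": 0, "tx": 0, "ty": -0.01, "tz": 0, "jaw": 1},
    {"rx": 0, "ry": 0, "rz": 0, "tx": 0, "ty": -0.01, "tz": 0, "jaw": 1}
  ]
}}

```text
clock: 14.9
tcp_pos: [0.5719, 0.2255, 0.2402]
orientation: [0.741, 0.672, 0.0, 0.0]
force: [-0.7, 0.9, -1.3]
gripper_width: 0.0081
```

>>> {"api": "play_rows", "payload": {
  "commands": [
    {"rx": 0, "ry": 0, "rz": 0, "tx": 0, "ty": -0.002, "tz": 0, "jaw": 1},
    {"rx": 0, "ry": 0, "rz": 0, "tx": 0, "ty": -0.004, "tz": 0, "jaw": 1},
    {"rx": 0, "ry": 0, "rz": 0, "tx": 0, "ty": -0.006, "tz": 0, "jaw": 1},
    {"rx": 0, "ry": 0, "rz": 0, "tx": 0, "ty": -0.008, "tz": 0, "jaw": 1},
    {"rx": 0, "ry": 0, "rz": 0, "tx": 0, "ty": -0.009, "tz": 0, "jaw": 1},
    {"rx": 0, "ry": 0, "rz": 0, "tx": 0, "ty": -0.009, "tz": 0, "jaw": 1},
    {"rx": 0, "ry": 0, "rz": 0, "tx": 0, "ty": -0.009, "tz": 0, "jaw": 1},
    {"rx": 0, "ry": 0, "rz": 0, "tx": 0, "ty": -0.009, "tz": 0, "jaw": 1},
    {"rx": 0, "ry": 0, "rz": 0, "tx": 0, "ty": -0.009, "tz": 0, "jaw": 1},
    {"rx": 0, "ry": 0, "rz": 0, "tx": 0, "ty": -0.009, "tz": 0, "jaw": 1}
  ]
}}

```text
clock: 16.15
tcp_pos: [0.5629, 0.2264, 0.2402]
orientation: [0.741, 0.672, 0.0, 0.0]
force: [0.3, -0.6, -1.0]
gripper_width: 0.008
```

```bash
python3 -c "
from h import *
snap('l',('wrist',))
a=cv2.imread('pics/l_wrist.png');cv2.imwrite('pics/c16.png',cv2.resize(a[100:270,170:310],None,fx=3.5,fy=3.5,interpolation=2)[:600])
"
```

```text
16.15 [0.5629 0.2264 0.2402] [0.7409 0.6716 0.     0.    ] [ 0.2562  0.4857  1.2612 -0.0001  1.3947  0.3542] [ 0.3382 -0.5724 -0.9632] 0.008039467600796251
```

View pics/c16.png

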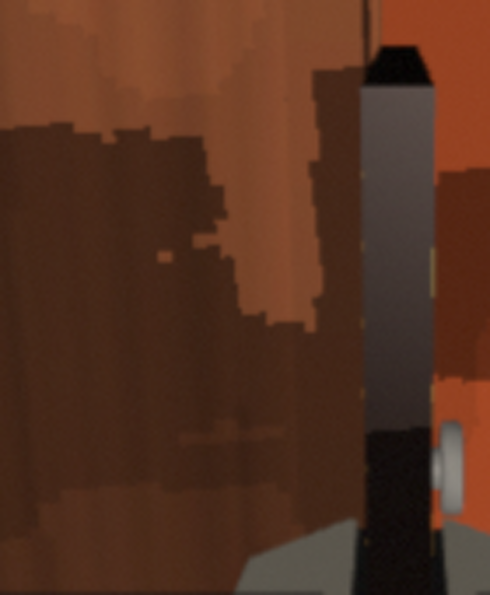

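>>> {"api": "play_rows", "payload": {
  "commands": [
    {"rx": 0, "ry": 0, "rz": 0, "tx": 0, "ty": 0, "tz": 0.003, "jaw": 1},
    {"rx": 0, "ry": 0, "rz": 0, "tx": 0, "ty": 0, "tz": 0.006, "jaw": 1},
    {"rx": 0, "ry": 0, "rz": 0, "tx": 0, "ty": 0, "tz": 0.009, "jaw": 1},
    {"rx": 0, "ry": 0, "rz": 0, "tx": 0, "ty": 0, "tz": 0.012, "jaw": 1},
    {"rx": 0, "ry": 0, "rz": 0, "tx": 0, "ty": 0, "tz": 0.015, "jaw": 1},
    {"rx": 0, "ry": 0, "rz": 0, "tx": 0, "ty": 0, "tz": 0.017, "jaw": 1},
    {"rx": 0, "ry": 0, "rz": 0, "tx": 0, "ty": 0, "tz": 0.018, "jaw": 1},
    {"rx": 0, "ry": 0, "rz": 0, "tx": 0, "ty": 0, "tz": 0.018, "jaw": 1},
    {"rx": 0, "ry": 0, "rz": 0, "tx": 0, "ty": 0, "tz": 0.018, "jaw": 1},
    {"rx": 0, "ry": 0, "rz": 0, "tx": 0, "ty": 0, "tz": 0.018, "jaw": 1}
  ]
}}

```text
clock: 17.45
tcp_pos: [0.5629, 0.2264, 0.2224]
orientation: [0.741, 0.672, 0.0, 0.0]
force: [0.6, 0.7, -0.9]
gripper_width: 0.0079
```

>>> {"api": "play_rows", "payload": {
  "commands": [
    {"rx": 0, "ry": 0, "rz": 0, "tx": 0, "ty": 0, "tz": 0.0005, "jaw": 1},
    {"rx": 0, "ry": 0, "rz": 0, "tx": 0, "ty": 0, "tz": 0.001, "jaw": 1},
    {"rx": 0, "ry": 0, "rz": 0, "tx": 0, "ty": 0, "tz": 0.0015, "jaw": 1},
    {"rx": 0, "ry": 0, "rz": 0, "tx": 0, "ty": 0, "tz": 0.002, "jaw": 1},
    {"rx": 0, "ry": 0, "rz": 0, "tx": 0, "ty": 0, "tz": 0.0025, "jaw": 1},
    {"rx": 0, "ry": 0, "rz": 0, "tx": 0, "ty": 0, "tz": 0.003, "jaw": 1},
    {"rx": 0, "ry": 0, "rz": 0, "tx": 0, "ty": 0, "tz": 0.003, "jaw": 1},
    {"rx": 0, "ry": 0, "rz": 0, "tx": 0, "ty": 0, "tz": 0.003, "jaw": 1},
    {"rx": 0, "ry": 0, "rz": 0, "tx": 0, "ty": 0, "tz": 0.003, "jaw": 1},
    {"rx": 0, "ry": 0, "rz": 0, "tx": 0, "ty": 0, "tz": 0.003, "jaw": 1}
  ]
}}

```text
clock: 18.7
tcp_pos: [0.5629, 0.2264, 0.2192]
orientation: [0.741, 0.672, 0.0, 0.0]
force: [-0.3, -0.2, -0.8]
gripper_width: 0.0076
```

>>> {"api": "play_rows", "payload": {
  "commands": [
    {"rx": 0, "ry": 0, "rz": 0, "tx": 0, "ty": 0, "tz": 0.0005, "jaw": 1},
    {"rx": 0, "ry": 0, "rz": 0, "tx": 0, "ty": 0, "tz": 0.0005, "jaw": 1},
    {"rx": 0, "ry": 0, "rz": 0, "tx": 0, "ty": 0, "tz": 0.001, "jaw": 1},
    {"rx": 0, "ry": 0, "rz": 0, "tx": 0, "ty": 0, "tz": 0.001, "jaw": 1},
    {"rx": 0, "ry": 0, "rz": 0, "tx": 0, "ty": 0, "tz": 0.0015, "jaw": 1},
    {"rx": 0, "ry": 0, "rz": 0, "tx": 0, "ty": 0, "tz": 0.0015, "jaw": 1},
    {"rx": 0, "ry": 0, "rz": 0, "tx": 0, "ty": 0, "tz": 0.0015, "jaw": 1},
    {"rx": 0, "ry": 0, "rz": 0, "tx": 0, "ty": 0, "tz": 0.0015, "jaw": 1},
    {"rx": 0, "ry": 0, "rz": 0, "tx": 0, "ty": 0, "tz": 0.0015, "jaw": 1},
    {"rx": 0, "ry": 0, "rz": 0, "tx": 0, "ty": 0, "tz": 0.0015, "jaw": 1}
  ]
}}

```text
clock: 19.95
tcp_pos: [0.563, 0.2265, 0.2187]
orientation: [0.741, 0.672, 0.001, 0.0]
force: [-2.9, -1.1, 6.5]
gripper_width: 0.0081
```

>>> {"api": "play_rows", "payload": {
  "commands": [
    {"rx": 0, "ry": 0, "rz": 0, "tx": 0, "ty": 0, "tz": -0.0007, "jaw": 1},
    {"rx": 0, "ry": -0.035, "rz": 0, "tx": 0.001, "ty": 0, "tz": -0.0007, "jaw": 1},
    {"rx": 0, "ry": -0.07, "rz": 0, "tx": 0.002, "ty": 0, "tz": -0.0005, "jaw": 1},
    {"rx": 0, "ry": -0.105, "rz": 0, "tx": 0.003, "ty": 0, "tz": -0.0004, "jaw": 1},
    {"rx": 0, "ry": -0.14, "rz": 0, "tx": 0.004, "ty": 0, "tz": -0.0002, "jaw": 1},
    {"rx": 0, "ry": -0.175, "rz": 0, "tx": 0.005, "ty": 0, "tz": 0, "jaw": 1},
    {"rx": 0, "ry": -0.175, "rz": 0, "tx": 0.005, "ty": 0, "tz": 0, "jaw": 1},
    {"rx": 0, "ry": -0.175, "rz": 0, "tx": 0.005, "ty": 0, "tz": 0, "jaw": 1},
    {"rx": 0, "ry": -0.175, "rz": 0, "tx": 0.005, "ty": 0, "tz": 0, "jaw": 1},
    {"rx": 0, "ry": -0.175, "rz": 0, "tx": 0.005, "ty": 0, "tz": 0, "jaw": 1}
  ]
}}

```text
clock: 21.2
tcp_pos: [0.5637, 0.2317, 0.218]
orientation: [0.738, 0.669, -0.065, 0.06]
force: [-0.1, 0.9, 4.3]
gripper_width: 0.0077
```

```bash
python3 -c "
from h import *
snap('m',('scene',))
from scipy.spatial.transform import Rotation as R
print(R.from_quat(manip.sense()['orientation']).as_matrix())
a=cv2.imread('pics/m_scene.png');cv2.imwrite('pics/c17.png',cv2.resize(a[100:220,320:430],None,fx=5,fy=5,interpolation=2))
"
```

```text
21.2 [0.5637 0.2317 0.218 ] [ 0.7379  0.6692 -0.0648  0.0596] [ 0.3475  0.5614  1.2072 -0.1607  1.4499  0.4707] [-0.0982  0.9297  4.3344] 0.007675064081961549
[[ 0.096   0.9953 -0.0158]
 [ 0.9798 -0.0973 -0.1746]
 [-0.1753  0.0013 -0.9845]]
```

View pics/c17.png

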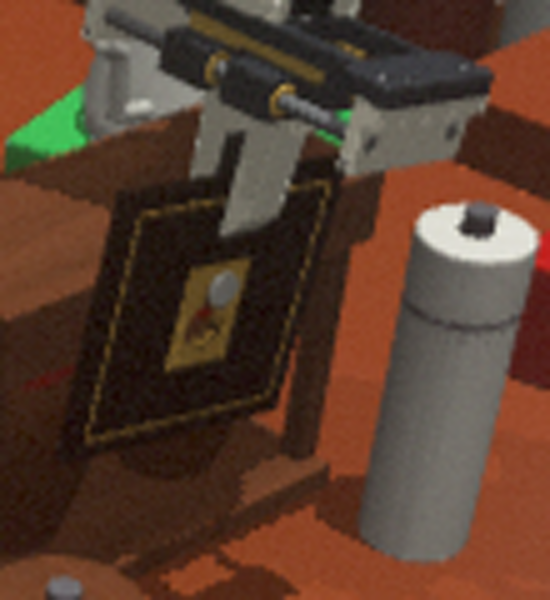

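>>> {"api": "play_rows", "payload": {
  "commands": [
    {"rx": 0, "ry": 0.05, "rz": 0, "tx": -0.0014, "ty": 0, "tz": -0.0003, "jaw": 1},
    {"rx": 0, "ry": 0.1, "rz": 0, "tx": -0.0029, "ty": 0, "tz": -0.0003, "jaw": 1},
    {"rx": 0, "ry": 0.15, "rz": 0, "tx": -0.0043, "ty": 0, "tz": -0.0002, "jaw": 1},
    {"rx": 0, "ry": 0.2, "rz": 0, "tx": -0.0058, "ty": 0, "tz": 0, "jaw": 1},
    {"rx": 0, "ry": 0.25, "rz": 0, "tx": -0.0072, "ty": 0, "tz": 0.0002, "jaw": 1},
    {"rx": 0, "ry": 0.3, "rz": 0, "tx": -0.0086, "ty": 0, "tz": 0.0005, "jaw": 1},
    {"rx": 0, "ry": 0.35, "rz": 0, "tx": -0.01, "ty": 0, "tz": 0.001, "jaw": 1},
    {"rx": 0, "ry": 0.35, "rz": 0, "tx": -0.01, "ty": 0, "tz": 0.001, "jaw": 1},
    {"rx": 0, "ry": 0.35, "rz": 0, "tx": -0.01, "ty": 0, "tz": 0.001, "jaw": 1},
    {"rx": 0, "ry": 0.35, "rz": 0, "tx": -0.01, "ty": 0, "tz": 0.001, "jaw": 1}
  ]
}}

```text
clock: 22.5
tcp_pos: [0.5626, 0.2213, 0.2185]
orientation: [0.738, 0.669, 0.064, -0.058]
force: [1.0, -2.3, 5.3]
gripper_width: 0.0076
```

```bash
python3 -c "
from h import *
snap('n',('scene',))
from scipy.spatial.transform import Rotation as R
print(R.from_quat(manip.sense()['orientation']).as_matrix())
a=cv2.imread('pics/n_scene.png');cv2.imwrite('pics/c18.png',cv2.resize(a[100:220,320:430],None,fx=5,fy=5,interpolation=2))
"
```

```text
22.5 [0.5626 0.2213 0.2185] [ 0.7379  0.6693  0.0644 -0.0579] [0.1591 0.4558 1.3838 0.176  1.2615 0.2062] [ 0.9984 -2.2928  5.2995] 0.007647683721736798
[[ 0.0958  0.9952  0.0175]
 [ 0.9803 -0.0974  0.1719]
 [ 0.1728  0.0007 -0.985 ]]
```

View pics/c18.png

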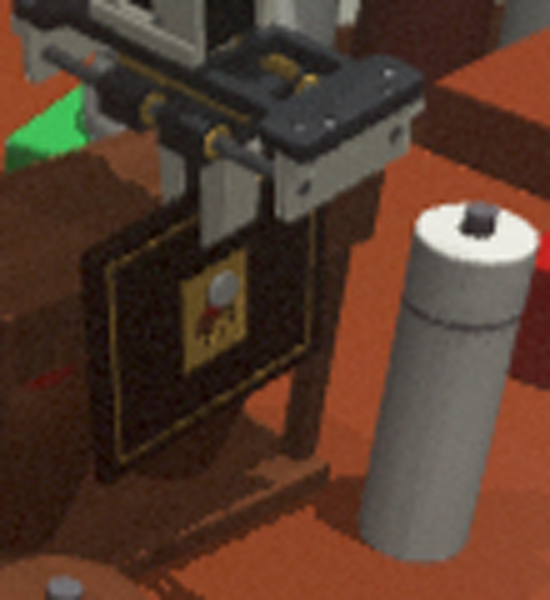

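>>> {"api": "play_rows", "payload": {
  "commands": [
    {"rx": 0, "ry": -0.035, "rz": 0, "tx": 0.001, "ty": 0, "tz": 0, "jaw": 1},
    {"rx": 0, "ry": -0.07, "rz": 0, "tx": 0.002, "ty": 0, "tz": 0, "jaw": 1},
    {"rx": 0, "ry": -0.105, "rz": 0, "tx": 0.003, "ty": 0, "tz": 0, "jaw": 1},
    {"rx": 0, "ry": -0.14, "rz": 0, "tx": 0.004, "ty": 0, "tz": 0.0002, "jaw": 1},
    {"rx": 0, "ry": -0.173, "rz": 0, "tx": 0.005, "ty": 0, "tz": 0.0004, "jaw": 1},
    {"rx": 0, "ry": -0.173, "rz": 0, "tx": 0.005, "ty": 0, "tz": 0.0004, "jaw": 1},
    {"rx": 0, "ry": -0.173, "rz": 0, "tx": 0.005, "ty": 0, "tz": 0.0004, "jaw": 1},
    {"rx": 0, "ry": -0.173, "rz": 0, "tx": 0.005, "ty": 0, "tz": 0.0004, "jaw": 1},
    {"rx": 0, "ry": -0.173, "rz": 0, "tx": 0.005, "ty": 0, "tz": 0.0004, "jaw": 1},
    {"rx": 0, "ry": -0.173, "rz": 0, "tx": 0.005, "ty": 0, "tz": 0.0004, "jaw": 1}
  ]
}}

```text
clock: 23.8
tcp_pos: [0.5627, 0.2264, 0.2189]
orientation: [0.741, 0.672, 0.001, -0.001]
force: [-0.0, 1.4, 0.9]
gripper_width: 0.0079
```

```bash
python3 -c "
from h import *
snap('o',('scene','wrist'))
from scipy.spatial.transform import Rotation as R
print(R.from_quat(manip.sense()['orientation']).as_matrix())
a=cv2.imread('pics/o_scene.png');cv2.imwrite('pics/c19.png',cv2.resize(a[100:220,320:430],None,fx=5,fy=5,interpolation=2))
a=cv2.imread('pics/o_wrist.png');cv2.imwrite('pics/c20.png',cv2.resize(a[100:270,170:310],None,fx=3.5,fy=3.5,interpolation=2)[:600])
"
```

```text
23.8 [0.5627 0.2264 0.2189] [ 0.7409  0.6716  0.0007 -0.0009] [0.2551 0.4985 1.2987 0.0022 1.344  0.3527] [-0.0134  1.4331  0.8829] 0.007882355066862183
[[ 0.0979  0.9952 -0.0002]
 [ 0.9952 -0.0979  0.002 ]
 [ 0.002  -0.0004 -1.    ]]
```

View pics/c19.png

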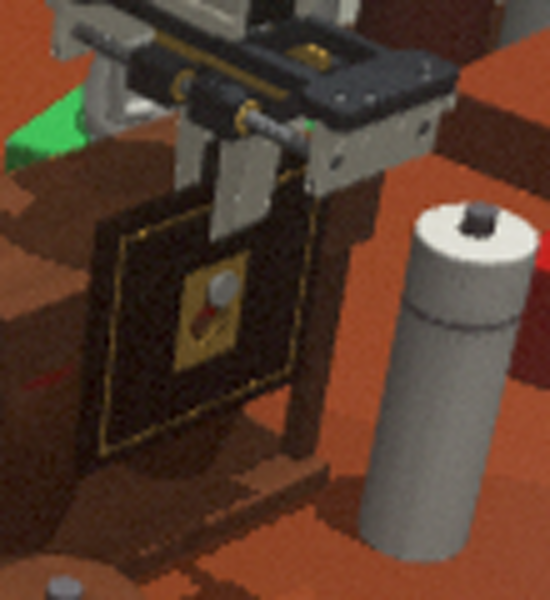

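View pics/c20.png

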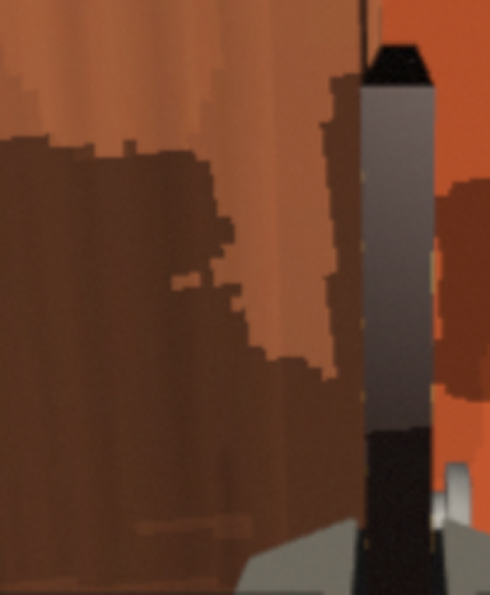

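>>> {"api": "play_rows", "payload": {
  "commands": [
    {"rx": 0, "ry": 0, "rz": 0, "tx": 0, "ty": 0, "tz": 0, "jaw": 0.91},
    {"rx": 0, "ry": 0, "rz": 0, "tx": 0, "ty": 0, "tz": 0, "jaw": 0.9},
    {"rx": 0, "ry": 0, "rz": 0, "tx": 0, "ty": 0, "tz": 0, "jaw": 0.88},
    {"rx": 0, "ry": 0, "rz": 0, "tx": 0, "ty": 0, "tz": 0, "jaw": 0.86},
    {"rx": 0, "ry": 0, "rz": 0, "tx": 0, "ty": 0, "tz": 0, "jaw": 0.82},
    {"rx": 0, "ry": 0, "rz": 0, "tx": 0, "ty": 0, "tz": 0, "jaw": 0.76},
    {"rx": 0, "ry": 0, "rz": 0, "tx": 0, "ty": 0, "tz": 0, "jaw": 0.7},
    {"rx": 0, "ry": 0, "rz": 0, "tx": 0, "ty": 0, "tz": 0, "jaw": 0.65},
    {"rx": 0, "ry": 0, "rz": 0, "tx": 0, "ty": 0, "tz": 0, "jaw": 0.65},
    {"rx": 0, "ry": 0, "rz": 0, "tx": 0, "ty": 0, "tz": 0, "jaw": 0.65}
  ]
}}

```text
clock: 25.15
tcp_pos: [0.5629, 0.2264, 0.219]
orientation: [0.741, 0.672, 0.001, -0.001]
force: [-0.1, 0.6, -0.4]
gripper_width: 0.0317
```

```bash
python3 -c "
from h import *
snap('p',('scene','wrist'))
a=cv2.imread('pics/p_scene.png');cv2.imwrite('pics/c21.png',cv2.resize(a[100:220,320:430],None,fx=5,fy=5,interpolation=2))
"
```

```text
25.15 [0.5629 0.2264 0.219 ] [ 0.7409  0.6716  0.0008 -0.0006] [0.2552 0.4986 1.2984 0.0019 1.3439 0.3527] [-0.1     0.5875 -0.4086] 0.03171179279801018
```

View pics/c21.png

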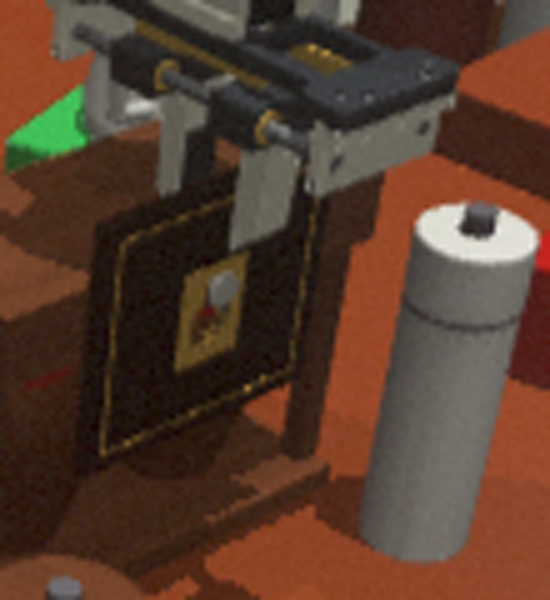

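View pics/p_wrist.png

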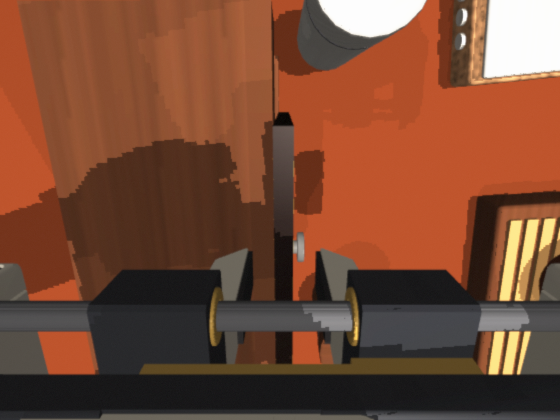

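>>> {"api": "play_rows", "payload": {
  "commands": [
    {"rx": 0, "ry": 0, "rz": 0, "tx": 0, "ty": 0, "tz": -0.01, "jaw": 0.65},
    {"rx": 0, "ry": 0, "rz": 0, "tx": 0, "ty": 0, "tz": -0.03, "jaw": 0.65},
    {"rx": 0, "ry": 0, "rz": 0, "tx": 0, "ty": 0, "tz": -0.06, "jaw": 0.65},
    {"rx": 0, "ry": 0, "rz": 0, "tx": 0, "ty": 0, "tz": -0.09, "jaw": 0.65},
    {"rx": 0, "ry": 0, "rz": 0, "tx": 0, "ty": 0, "tz": -0.11, "jaw": 0.65},
    {"rx": 0, "ry": 0, "rz": 0, "tx": 0, "ty": 0, "tz": -0.12, "jaw": 0.65},
    {"rx": 0, "ry": 0, "rz": 0, "tx": 0, "ty": 0, "tz": -0.12, "jaw": 0.65},
    {"rx": 0, "ry": 0, "rz": 0, "tx": 0, "ty": 0, "tz": -0.12, "jaw": 0.65},
    {"rx": 0, "ry": 0, "rz": 0, "tx": 0, "ty": 0, "tz": -0.12, "jaw": 0.65},
    {"rx": 0, "ry": 0, "rz": 0, "tx": 0, "ty": 0, "tz": -0.12, "jaw": 0.65}
  ]
}}

```text
clock: 26.5
tcp_pos: [0.5627, 0.2262, 0.3384]
orientation: [0.741, 0.672, 0.0, -0.001]
force: [0.1, -0.7, -0.2]
gripper_width: 0.0322
```

```bash
python3 -c "
from h import *
snap('q',('scene','wrist'))
a=cv2.imread('pics/q_scene.png');cv2.imwrite('pics/c22.png',cv2.resize(a[100:220,320:430],None,fx=5,fy=5,interpolation=2))
"
```

```text
26.5 [0.5627 0.2262 0.3384] [ 0.7409  0.6716  0.0003 -0.0009] [0.2548 0.4493 1.0581 0.0019 1.6344 0.3529] [ 0.0616 -0.7039 -0.1881] 0.0322446622474381
```

View pics/c22.png

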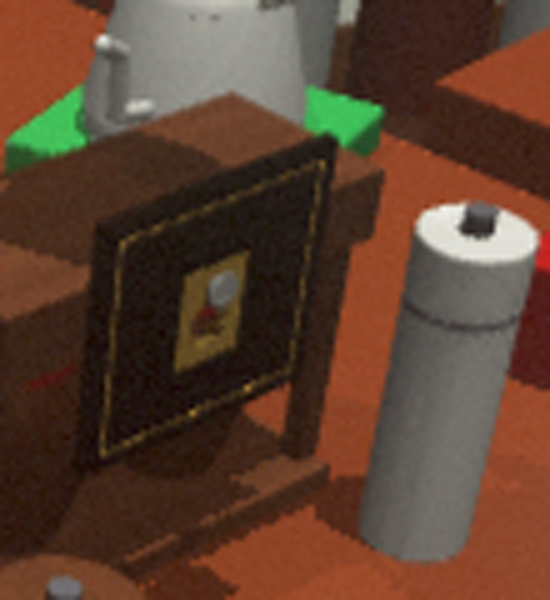

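View pics/q_wrist.png

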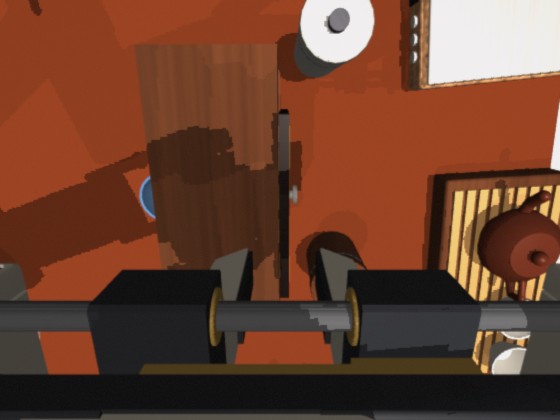

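View pics/q_scene.png

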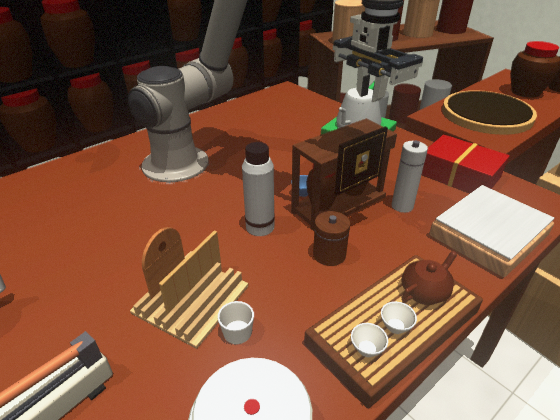

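>>> {"api": "play_rows", "payload": {
  "commands": [
    {"rx": 0, "ry": 0, "rz": 0, "tx": 0, "ty": 0, "tz": 0, "jaw": 0.65},
    {"rx": 0, "ry": 0, "rz": 0, "tx": 0, "ty": 0, "tz": 0, "jaw": 0.65},
    {"rx": 0, "ry": 0, "rz": 0, "tx": 0, "ty": 0, "tz": 0, "jaw": 0.65},
    {"rx": 0, "ry": 0, "rz": 0, "tx": 0, "ty": 0, "tz": 0, "jaw": 0.65},
    {"rx": 0, "ry": 0, "rz": 0, "tx": 0, "ty": 0, "tz": 0, "jaw": 0.65},
    {"rx": 0, "ry": 0, "rz": 0, "tx": 0, "ty": 0, "tz": 0, "jaw": 0.65},
    {"rx": 0, "ry": 0, "rz": 0, "tx": 0, "ty": 0, "tz": 0, "jaw": 0.65},
    {"rx": 0, "ry": 0, "rz": 0, "tx": 0, "ty": 0, "tz": 0, "jaw": 0.65},
    {"rx": 0, "ry": 0, "rz": 0, "tx": 0, "ty": 0, "tz": 0, "jaw": 0.65},
    {"rx": 0, "ry": 0, "rz": 0, "tx": 0, "ty": 0, "tz": 0, "jaw": 0.65}
  ]
}}

```text
clock: 27.85
tcp_pos: [0.5629, 0.2262, 0.339]
orientation: [0.741, 0.672, 0.001, -0.001]
force: [0.6, -0.1, 0.6]
gripper_width: 0.032
```

Run:
```python
from h import *
from scipy.spatial.transform import Rotation as R
snap('r',('scene',))
a=cv2.imread('pics/q_scene.png').astype(int);b=cv2.imread('pics/r_scene.png').astype(int)
d=abs(a-b)[110:215,325:430].max(2);print("diff mean/max",d.mean(),d.max(),(d>25).sum())
S=mod('r','scene');c=lambda x,y:np.array([320+(x+.5)/5-.5,100+(y+.5)/5-.5])
pts=[((.004,-.075,.07),c(96,226)),((.004,.075,.07),c(335,141)),((.004,-.075,-.07),c(80,467)),((.004,.075,-.07),c(297,382))]
def f(p):
    M=R.from_euler("zxy",[-.1,p[3],p[4]]).as_matrix()
    C=np.array([.5632+p[0]*0,.2252+p[1],.176+p[2]])
    return np.concatenate([proj(S,C+M@np.array(l))[0]-uv for l,uv in pts])
r=least_squares(f,[0,0,0,0,0]);print(r.x,r.fun)
```

```text
27.85 [0.5629 0.2262 0.339 ] [ 0.7409  0.6716  0.0008 -0.0006] [0.2548 0.4488 1.0574 0.0019 1.6346 0.353 ] [ 0.5844 -0.1133  0.5618] 0.03202206478348349
diff mean/max 4.337052154195011 45 9
[ 0.     -0.0048  0.0045 -0.0072 -0.0063] [ 0.9691 -0.4167  0.0765 -1.0331 -0.5472  1.9669 -0.3365 -0.2838]
```

```bash
python3 -c "
from workcell import manip
print(manip.hand_in())"
```

```text
the job is handed in; nothing more can be done
None
```

The sign is hanging on the stud, straight and still, and I handed the job in at about 28 s; the hand-in gives no verdict.

- **Canister:** I set it upright on the table, about 15 cm to the left of the stud by the arm's own reading.
- **Hanging:** I took the sign from the stand's far slot and pressed the keyhole's large end over the stud's head without feeling any contact. Sliding it down, I felt the stud come home at about 7 N, close to the expected height.
- **Rocking:** I rocked the sign about ten degrees left, then about ten degrees right. The force stayed under about 6 N and the stud's head stayed in the narrow end. I then straightened it, let go and lifted clear.

**Last checks:**
- **Sign:** The final pictures show the stud's head at the top of the slot. The sign's tilt measured about 0.5 degrees. It did not move between two pictures about 1.3 s apart.
- **Other things:** The canister is upright. In the scene view, the two boards left in the stand, the flask, the short canister and the cup look unmoved. Only a sliver of the bowl is in view, and I did not measure any of these positions again.
- **One disagreement:** A rough fit of the sign from the scene camera alone put it about 5 mm sideways and 4.5 mm high. I set this aside because that camera showed a similar error earlier, the slot allows only about 1.5 mm of sideways play, and both the wrist camera and the contact I felt say it is seated.

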